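Unlock the slant-topped medicine chest

TASK

Take the key with the wide rectangular bow out of its stand, push it fully home into the keyway of the lock on the sloping chest, and turn it clockwise to the stop, so that its bow lies straight up and down the slope. Leave the key sitting fully home in the lock, let go, and leave the other two keys and everything else on the counter where they are.

Things in the scene. Friction and masses are not known exactly. Their poses are not given: they have to be found in the camera images.
- key: The chest's key: steel, 122 mm long, about 0.2 kg, with a plain wide rectangular bow. Origin: centre of the blade's tip; z from the tip up the shank to the bow, x across the width of blade and bow, y through their thickness. From the tip: flat blade 22 (x) by 8 (y) mm, 40 long, its last 4 mm narrowed to 19 by 5.5; round shank 12 mm thick to 86 mm; then the bow.
- key_bow (a point): Centre of that key's bow, a plate 70 (x) by 12 (y) by 36 mm, 104 mm from the tip along the key's z. Axes as key. The key stands upright, bow up, loosely in one of three alike wooden stands (64 mm square, 45 high, socket 25 by 11 mm, 32 deep); which one varies. It fits the lock either way round (half a turn about z).
- disc_key: A key of another chest, in another stand: same blade and shank, but its bow is a round disc 44 mm wide, 12 thick. Leave it there. Origin: tip of its blade; z up the shank.
- diamond_key: A key of another chest, in the third stand: same blade and shank, but its bow is a square plate set on its corner, 45 mm across, 12 thick. Leave it there. Origin: tip of its blade; z up the shank.
- chest: Fixed dark-wood medicine chest with a sloping top (35 degrees) that faces the robot; 280 mm wide, 240 deep, 180 high at the back. Origin: centre of its underside; x away from its front, y to its left seen from the robot, z up. The centre of the lock mouth lies 30.3 mm in front of the origin (-x) and 134.7 mm above the table. Place and heading vary.
- lock: Round brass lock on the chest's slope, 60 mm wide, 18 proud, with a flat 92 mm rosette. Origin: centre of its mouth; z straight out of the slope (35 degrees from vertical, towards the robot), x straight up the slope, y to the left. The mouth is a funnel 38 mm wide narrowing to 27 mm at 8 mm depth, then a round guide 27 mm wide down to 16 mm depth, where the face of the steel barrel lies.
- barrel_face (a point): Centre of the barrel's face, 16 mm below the lock's mouth (axes as lock). In it the keyway: a slot 24 by 10 mm, 24 deep. It starts anywhere from straight across the slope (along y) to 40 degrees clockwise of that, seen facing the lock. The angle is not measured: look, or press the blade lightly on the face and turn it, stepwise, until it drops in.
- keyway_floor (a point): Centre of the keyway's floor, on the lock's axis 40 mm below the mouth: the key's origin rests here when fully home. Axes as lock. With the key home the barrel turns clockwise (seen facing the lock), about 0.12 N m of friction and no spring, to a hard stop with the slot straight up and down the slope (along x): open. Its other stop is straight across.
- mortar: Bystander: white ceramic mortar bowl, 90 mm wide, 62 high. Origin: centre of its underside. Leave it where it is.
- flat_flask: Bystander: flat-sided greenish flask, 34 x 70 mm, 160 high. Origin: centre of its underside. Leave it where it is.
- tall_bottle: Bystander: clear stoppered bottle with a blue band, 72 mm wide, 190 high. Origin: centre of its underside. Leave it where it is.
- ointment_jar: Bystander: amber jar with a black cap, 68 mm wide, 70 high. Origin: centre of its underside. Leave it where it is.
- pill_tray: Bystander: open wooden tray, 90 x 130 mm, 22 high. Origin: centre of its underside. Leave it where it is.
- scale_weight: Bystander: steel balance weight with a knob, 44 mm wide, 62 high. Origin: centre of its underside. Leave it where it is.
- small_bottle: Bystander: amber stoppered bottle with a blue band, 56 mm wide, 130 high. Origin: centre of its underside. Leave it where it is.
Mind the look-alikes: they are no part of the job. What is shaped like the key but green is not meant.

How it is judged:
By the outcome, as a careful person would: the job done as asked, in the order asked, and still so for the second after the job is handed in, with the robot touching nothing.
It also fails if it takes over 67 s, if anything falls off the work surface, if the arm or the gripper's body presses on something with over 40 N, if the wrist force passes 120 N, or if a joint passes its speed limit or range.

ROBOT

A 6-joint arm with a two-finger parallel gripper is mounted at the origin on the work surface. World frame = base frame: x ahead of the robot, y to its left, z up, the work surface at z = 0. Lengths are in m, angles in degrees, forces in N, time in s.
With the tool pointing down it reaches from about 0.35 to 0.875 m from the base axis. Payload 4.2 kg.
Tool frame: the origin (TCP) lies on the centre line of the jaws, within the pads' length; the fingertips stand 11 mm ahead of it and the grasp point (between the pads) lies 8 mm behind it; z points along the fingers, y is the line along which they close (so a half turn about z gives the same grasp; the last joint's range is limited). The gripper opens to 85 mm and grips with 20 to 120 N. Pads are 22 mm wide; open, the fingers measure 114 mm over their backs; the gripper's body (76 mm by 85 mm) begins 54 mm behind the grasp point. The pads swing forward as they close: fully open they stand 13 mm farther back than shut.
Start: joints at [78.701, 22.042, 0.453, 0, -68.411, -14.817], TCP at [0.275, 0.561, 0.242] pointing down, gripper open.
Joint ranges: [-179.83, 179.83], [-69.29, 118.12], [-61.27, 80.66], [-181.25, 117.63], [-171.15, -9.14], [-177.46, 177.46]. Speed limits (degrees/s): [159.86, 159.86, 180, 180, 180, 180].

INTERFACE

Orientations are given as [roll, pitch, yaw] about the fixed x, y, z axes, in that order (R = Rz(yaw) Ry(pitch) Rx(roll)).
In Python, from workcell import r gives the robot as it stands. The module is installed in compiled form; this text tells all that it offers.
- The arm moves only by the tool send_rows, never from a script. Its argument "plan" is a list that holds one entry, the list of rows, each a list of 5 numbers: the shift along the tool's x, y, z in units of 500 mm (1.0 is 500 mm), then the turn about the tool's z in units of 90 degrees (1.0 is 90 degrees), then the opening, from 0 (shut) to 1 (fully open). A call has 1 to 20 rows; each row shifts and turns the commanded pose from where the row before left it, along the tool's axes as they then stand; what a row does not reach is not made up. A row lasts 1/12 s, in which the tool goes at most 41.7 mm and 7.16 degrees, less where a joint would pass 70% of its speed; a pose out of reach is approached as far as the arm can. A call with a number of a shift or a turn outside -1 to 1 is refused whole. A call with a gripper value outside its range is refused whole. The fingers move at their own pace and stop on an object; "newtons" is the grip in N (left out, the last holds). Time passes only in rows, so rows that do not move let the fingers close. It gives the time, the measured TCP pose, the force, the opening and the grip force at its end, in the units of the state.
- r.sense(): the state, without advancing time (a new reading comes with each control period).
- r.snapshot(name): name is "side" or "top" or "wrist"; returns a dict with "img" (480x640x3 uint8, red, green, blue), "fovy" (degrees; the focal length in pixels is half the picture's height over the tangent of half this angle, whatever the lens; pixels are square), "cx", "cy" (the principal point, pixels), "R" (3x3) and "t" (3): a world point X has camera coordinates R X + t; the wrist camera has in their place "mount" (4x4, takes a point from camera to tool coordinates, whose origin is the TCP and whose axes are the flange's). Camera axes: x right, y down, z forward; pixel columns grow to the right and rows downward; lengths in m; the calibration is good to about 2 mm. A picture is of the moment at which its call begins: read the wrist's pose just before it. There is no depth.
- r.hand_in(): hands the job in; it is judged then, once.
The state is a dict: "t": time; "joint_positions": joint angles; "qvel": joint speeds; "effort": joint torques, N m; "ee_pos": TCP position; "eef_rot": TCP orientation; "wrist_force": force on the tool from outside, world axes, zero at the start; "moment": the same for the moment, N m; "gripper_width": finger opening in m; "gripper_force": force on a finger pad.
Only numpy, scipy, OpenCV 4.12 (cv2) and the standard library are available. Lean on these libraries where they do the work, as an engineer would, in place of code of your own. Each camera call takes 0.05 s, during which the arm holds its last target. There are 200 camera calls.

## Working session

There is one attempt and no reset: what is moved stays moved. The work goes in short steps, Python scripts to look and compute and a tool call to move; the robot and the scene stay as the last step left them, time stands still between calls to the robot, and variables do not carry over. Pictures are saved under pics/ and viewed, at most 10 in all, crops included, and the job is handed in when it is done.

Besides the shell and the picture viewer there is one more tool, called after ">>>" as name([rows], argument=value, ...), one row to a line, values as JSON. send_rows: Moves the arm, as the interface text tells. Its arguments: {"type":"object","properties":{"plan":{"type":"array"},"newtons":{"type":"number"}},"required":["plan"]}

```bash
mkdir -p pics
cat > h.py <<'E'
import numpy as np, cv2, json
from workcell import r
from scipy.spatial.transform import Rotation as Ro
def shot(name,fn=None):
    s=r.sense(); d=r.snapshot(name)
    f=240/np.tan(np.radians(d["fovy"]/2)); K=np.array([[f,0,d["cx"]],[0,f,d["cy"]],[0,0,1]])
    if name=="wrist":
        M=np.array(d["mount"]); T=np.eye(4); T[:3,:3]=Ro.from_euler('xyz',s["eef_rot"],degrees=True).as_matrix(); T[:3,3]=s["ee_pos"]
        C=T@M; Rc=C[:3,:3].T; t=-Rc@C[:3,3]
    else: Rc=np.array(d["R"]); t=np.array(d["t"])
    if fn:
        cv2.imwrite(f"pics/{fn}.png",np.array(d["img"])[:,:,::-1]); np.savez(f"pics/{fn}.npz",K=K,R=Rc,t=t)
    return np.array(d["img"]),K,Rc,t
def load(fn):
    z=np.load(f"pics/{fn}.npz"); return cv2.imread(f"pics/{fn}.png"),z["K"],z["R"],z["t"]
def ray(c,uv):
    _,K,R,t=c; return -R.T@t, R.T@np.linalg.inv(K)@np.array([uv[0],uv[1],1.])
def onz(c,uv,z):
    o,d=ray(c,uv); return o+d*(z-o[2])/d[2]
def proj(c,X):
    _,K,R,t=c; p=K@(R@np.array(X)+t); return p[:2]/p[2]
def tri(a,ua,b,ub):
    o1,d1=ray(a,ua);o2,d2=ray(b,ub); s=np.linalg.lstsq(np.c_[d1,-d2],o2-o1,rcond=None)[0]
    p,q=o1+d1*s[0],o2+d2*s[1]; return (p+q)/2,np.linalg.norm(p-q)
E
python3 - <<'E'
from h import *
for n in("top","side","wrist"):
    c=shot(n,n+"0"); print(n,-c[2].T@c[3],c[1][0,0])
print(r.sense())
E
```

```text
top [0.33721435 0.00218417 0.99218289] 435.89522516391685
side [ 0.4618823  -0.85468469  0.67402212] 465.04188867650123
wrist [0.33469469 0.5334328  0.37307395] 372.8412191408714
{'t': 0.15, 'joint_positions': array([ 7.87009802e+01,  2.20799273e+01,  3.98426365e-01, -1.92152717e-02,
       -6.84090203e+01, -1.48162340e+01]), 'qvel': array([-0.03187323, -0.10063884,  0.22404734,  0.06259738, -0.04791015,
        0.06141741]), 'effort': array([ 2.85724236e-04, -3.92678261e+01,  1.88580984e+01,  4.18860599e+00,
       -3.45052613e-03, -4.68319037e-07]), 'ee_pos': array([0.27492339, 0.56083596, 0.24148838]), 'eef_rot': array([ 1.79907921e+02, -5.88617628e-03, -2.61223339e+01]), 'wrist_force': array([-0.20385425,  0.53461737, -0.61860394]), 'moment': array([-0.02606651,  0.00713075,  0.00911901]), 'gripper_force': 0.0, 'gripper_width': 0.08552085493353276}
```

View pics/top0.png

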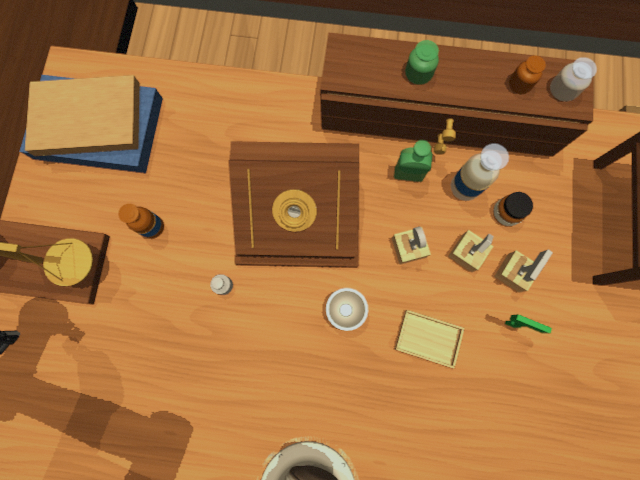

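View pics/side0.png

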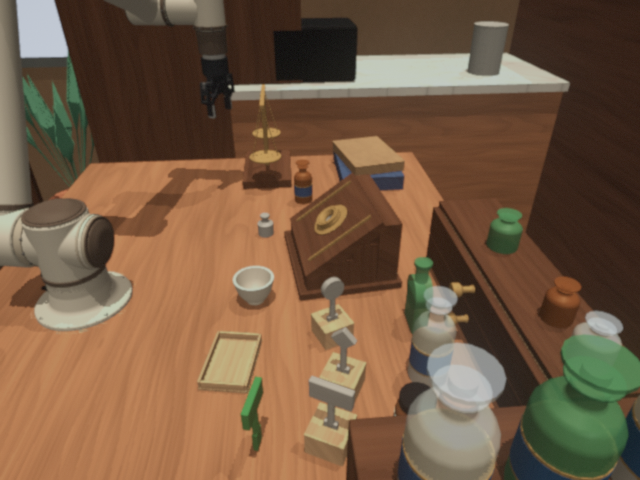

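Top: the rectangular-bow key is in the rightmost stand, bow near (540,265). The lock is at (295,211) and the green decoy at (528,324). Side: the key's bow is at (332,393) and the lock at (331,219). Next, zoomed crops.

Run:
```python
import cv2,numpy as np
a=cv2.imread("pics/top0.png");b=cv2.imread("pics/side0.png")
f=lambda im,x,y,w,h:cv2.resize(im[y:y+h,x:x+w],(400,300),interpolation=cv2.INTER_CUBIC)
g=np.vstack([np.hstack([f(a,490,235,80,60),f(a,255,181,80,60)]),np.hstack([f(b,290,370,120,90),f(b,291,189,80,60)])])
cv2.imwrite("pics/crop0.png",g)
```

```text
(no output)
```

View pics/crop0.png

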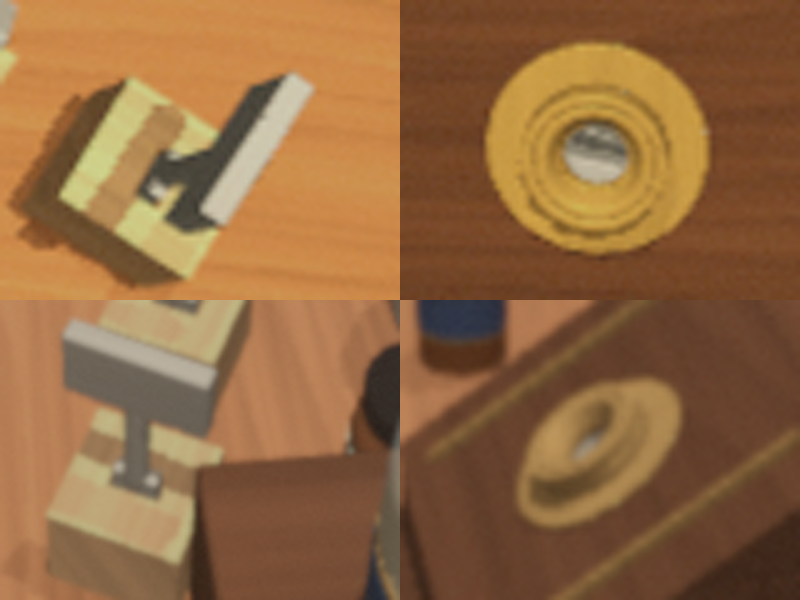

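Run:
```python
from h import *
T,S=load("top0"),load("side0")
# bow top ends
e1,_=tri(T,(550.4,251.4),S,(354.2,394)) ; e2,_=tri(T,(532.4,279.4),S,(311,379))
print("tri ends",e1,_,e2)
p=[onz(T,u,.135) for u in((550.4,251.4),(532.4,279.4))]; q=[onz(S,u,.135) for u in((354.2,394),(311,379))]
for v in(p,q): print(v,np.mean(v,0),np.degrees(np.arctan2(*(v[0]-v[1])[[1,0]])),np.linalg.norm(v[0]-v[1]))
# rosette
def ros(c,x,y):
    h=cv2.cvtColor(c[0],cv2.COLOR_BGR2HSV); m=((h[...,0]>17)&(h[...,0]<30)&(h[...,1]>110)&(h[...,2]>90)).astype(np.uint8)
    w=np.zeros_like(m);w[y-32:y+32,x-32:x+32]=1;m*=w
    m=cv2.morphologyEx(m,cv2.MORPH_OPEN,np.ones((3,3)))
    cs=max(cv2.findContours(m,0,1)[0],key=cv2.contourArea); e=cv2.fitEllipse(cv2.convexHull(cs)); print(e); return e[0]
a=ros(T,295,211);b=ros(S,331,219); print("ros",tri(T,a,S,b))
# chest strips in top
h=cv2.cvtColor(T[0],cv2.COLOR_BGR2HSV)
m=((h[...,0]>14)&(h[...,0]<30)&(h[...,1]>110)&(h[...,2]>95))
for x0 in(243,330):
    pts=[]
    for y in range(175,245):
        xs=np.where(m[y,x0:x0+16])[0]
        if len(xs): pts.append((x0+xs.mean(),y))
    pts=np.array(pts); f=np.polyfit(pts[:,1],pts[:,0],1); print(x0,len(pts),f, np.polyval(f,[180,240]))
```

```text
tri ends [ 0.54252369 -0.42048722  0.13355698] 0.004579841311496562 [ 0.48260387 -0.38719295  0.13247984]
[array([ 0.54044313, -0.41971811,  0.135     ]), array([ 0.4798751 , -0.38613734,  0.135     ])] [ 0.51015912 -0.40292772  0.135     ] -29.005327313332035 0.06925427141761785
[array([ 0.54401348, -0.421266  ,  0.135     ]), array([ 0.48477148, -0.38891561,  0.135     ])] [ 0.51439248 -0.4050908   0.135     ] -28.637709736254166 0.06749934952198848
((293.9866027832031, 210.11026000976562), (41.49302291870117, 44.36647033691406), 106.01679229736328)
((322.1236572265625, 216.24618530273438), (5.921609401702881, 10.359243392944336), 26.469058990478516)
ros (array([0.55128425, 0.0979863 , 0.13326103]), np.float64(0.016411424356479097))
243 70 [5.53057475e-02 2.38684874e+02] [248.63990902 251.95825387]
330 70 [-2.75653924e-02  3.43539235e+02] [338.57746479 336.92354125]
```

>>> send_rows([
  [[0,0,-0.083,0,1],[0,0,-0.083,0,1],[0,0,-0.083,0,1],[0,0,-0.083,0,1],[0,0,-0.083,0,1],[0,0,-0.083,0,1],[0,0,-0.083,0,1],[0,0,-0.083,0,1],[0,0,-0.083,0,1],[0,0,-0.083,0,1],[0,0,-0.083,0,1],[0,0,-0.083,0,1],[0,0,-0.083,0,1]],
])

```text
t: 1.23
ee_pos: [0.2549, 0.5255, 0.6871]
eef_rot: [-178.4, -0.4, -26.1]
wrist_force: [0.4, -0.1, 0.6]
gripper_width: 0.0855
gripper_force: 0.0
```

Run:
```python
from h import *
s=r.sense();print(s['t'],s['joint_positions'],s['ee_pos'],s['eef_rot'])
T,S=load("top0"),load("side0")
print(tri(T,(294.2,210.4),S,(331,219.4)))
```

```text
1.2333 [  80.44140715   30.34377274   80.3549352     1.32255619 -138.62413627
  -15.51452867] [0.25493051 0.52548316 0.68707134] [-178.42898698   -0.44594997  -26.08226903]
(array([0.56375449, 0.09980926, 0.11981025]), np.float64(0.002101026787576136))
```

>>> send_rows([
  [[0,0,-0.083,0,1],[0,0,-0.083,0,1],[0,0,-0.083,0,1],[0,0,-0.083,0,1],[0,0,-0.083,0,1],[0,0,-0.083,0,1]],
])

```text
t: 1.73
ee_pos: [0.2031, 0.4212, 0.7762]
eef_rot: [-172.7, -1.0, -26.2]
wrist_force: [-0.1, -0.2, -0.2]
gripper_width: 0.0852
gripper_force: 0.0
```

Run:
```python
from h import *
s=r.sense();print(s['t'],s['joint_positions'],s['ee_pos'],s['eef_rot'])
```

```text
1.7333 [  86.58263952   21.00760856   80.60270842    6.26393144 -143.09430805
  -17.49529896] [0.20309681 0.42116596 0.77623056] [-172.70920536   -1.02586547  -26.20202023]
```

>>> send_rows([
  [[0,0,0.083,0,1],[0,0,0.083,0,1],[0,0,0.083,0,1],[0,0,0.083,0,1]],
])

```text
t: 2.07
ee_pos: [0.2129, 0.4384, 0.6676]
eef_rot: [-172.4, -1.1, -26.1]
wrist_force: [0.9, 1.9, 1.9]
gripper_width: 0.0855
gripper_force: 0.0
```

Run:
```python
from h import *
s=r.sense();print(s['t'],s['joint_positions'],s['ee_pos'],s['eef_rot'])
```

```text
2.0667 [  85.57265594    6.77523901   38.23464243    4.20559765 -114.73816268
  -19.62872205] [0.21294215 0.4383868  0.66755502] [-172.40432009   -1.10483519  -26.11432225]
```

```bash
cat > kin.py <<'E'
import numpy as np
from scipy.spatial.transform import Rotation as Ro
from scipy.optimize import least_squares
lo=np.array([-179.83,-69.29,-61.27,-181.25,-171.15,-177.46]);hi=np.array([179.83,118.12,80.66,117.63,-9.14,177.46])
D=[([78.7009,22.0799,.3984,-.0192,-68.409,-14.8162],[.27492,.56084,.24149],[179.908,-.0059,-26.122]),
([80.44140715,30.34377274,80.3549352,1.32255619,-138.62413627,-15.51452867],[0.25493051,0.52548316,0.68707134],[-178.42898698,-0.44594997,-26.08226903]),
([86.58263952,21.00760856,80.60270842,6.26393144,-143.09430805,-17.49529896],[0.20309681,0.42116596,0.77623056],[-172.70920536,-1.02586547,-26.20202023]),
([85.57265594,6.77523901,38.23464243,4.20559765,-114.73816268,-19.62872205],[0.21294215,0.4383868,0.66755502],[-172.40432009,-1.10483519,-26.11432225])]
def fk(q,p):
    a,h,L1,ex,ez,d,Lt=p
    q=np.radians(q); Rz=Ro.from_rotvec([0,0,q[0]])
    A=Rz*Ro.from_rotvec([0,q[1],0]); B=A*Ro.from_rotvec([0,-q[2],0])
    C=B*Ro.from_rotvec([q[3],0,0])*Ro.from_rotvec([0,-q[4],0])   # x forward along tool
    pos=Rz.apply([a,d,0])+[0,0,h]+A.apply([0,0,L1])+B.apply([ex,0,ez])+C.apply([Lt,0,0])
    # tool: z along C x-axis ; q6 about it
    E=C*Ro.from_matrix([[0,0,1],[0,1,0],[-1,0,0]])*Ro.from_rotvec([0,0,q[5]])
    return pos,E
def res(p,sg=1,off=0):
    o=[]
    for q,x,e in D:
        q=np.array(q,float); q[5]=sg*q[5]+off
        pos,E=fk(q,p); o+=list((pos-x)*1000)+list((E.inv()*Ro.from_euler('xyz',e,degrees=True)).as_rotvec(degrees=True))
    return np.array(o)
E
python3 - <<'E'
from kin import *
for sg in(1,-1):
  for off in(0,90,-90,180):
    f=least_squares(lambda p:res(p,sg,off),[0,.3,.35,.35,0,-.15,.2]); print(sg,off,f.cost,f.x.round(4), np.abs(f.fun).max()) if f.cost<3000 else 0
E
```

```text
-1 -90 349.68311811816505 [ 0.0301 -0.1179  0.5001  0.4233 -0.0156 -0.1674 -0.0696] 12.246271498363438
```

Run:
```python
from kin import *
import kin
D0=[(np.array(q),x,e) for q,x,e in D]
for s4 in(1,-1):
    kin.D=[(q*[1,1,1,s4,1,1],x,e) for q,x,e in D0]
    f=least_squares(lambda p:kin.res(p,-1,-90),[0,.3,.35,.35,0,-.15,.2]); print(s4,f.cost,f.x.round(4));print(f.fun.reshape(-1,6).round(2))
```

```text
1 349.68311811816505 [ 0.0301 -0.1179  0.5001  0.4233 -0.0156 -0.1674 -0.0696]
[[ 7.920e+00  3.400e-01  2.790e+00 -1.000e-02 -3.000e-02  1.000e-02]
 [ 5.040e+00  3.740e+00  1.050e+01  4.700e-01  1.680e+00  1.980e+00]
 [-5.820e+00 -2.780e+00 -1.040e+00  2.260e+00  7.170e+00  1.002e+01]
 [-6.640e+00 -2.790e+00 -1.225e+01  2.570e+00  7.200e+00  3.520e+00]]
-1 33.28669079157563 [-0.0139  0.1305  0.5798  0.4301  0.0054 -0.16    0.2728]
[[ 0.46  1.44 -0.35  0.    0.   -0.  ]
 [-0.46 -2.62  4.16 -0.   -0.   -0.  ]
 [ 0.46  4.49 -1.29 -0.   -0.   -0.  ]
 [-0.6  -3.31 -2.53 -0.   -0.    0.  ]]
```

```bash
python3 - <<'E'
s=open('kin.py').read()
s=s.replace("a,h,L1,ex,ez,d,Lt=p","a,h,L1,ex,ez,d,Lt,cy,cz=p").replace("C.apply([Lt,0,0])","C.apply([Lt,cy,cz])").replace("q=np.radians(q);","q=np.radians(np.array(q)*[1,1,1,-1,1,-1]+[0,0,0,0,0,-90]);").replace("q[5]=sg*q[5]+off","")
s=s.replace("def res(p,sg=1,off=0)","def res(p)").replace("q=np.array(q,float); \n","\n")
open('kin.py','w').write(s)
E
python3 - <<'E'
from kin import *
f=least_squares(res,[0,.15,.55,.42,0,-.15,.25,0,0]); print(f.cost,f.x.round(4));print(f.fun.reshape(-1,6).round(2))
E
```

```text
7.486468136858809e-06 [ 0.      0.1606  0.5649  0.4218  0.     -0.      0.2867 -0.1598 -0.    ]
[[ 0. -0. -0.  0.  0. -0.]
 [-0. -0. -0. -0. -0. -0.]
 [-0.  0. -0. -0. -0. -0.]
 [-0.  0.  0. -0. -0.  0.]]
```

```bash
cat >> kin.py <<'E'
P=np.array([0,.1606,.5649,.4218,0,0,.2867,-.1598,0])
vm=np.array([159.86,159.86,180,180,180,180])*.7/12
def step(q,row,w=.2,T=None):
    """one row: returns new q; commanded pose = fk(q)"""
    pos,E=fk(q,P); sh=np.array(row[:3])*.5; n=np.linalg.norm(sh)
    if n>.0417: sh*=.0417/n
    tp=pos+E.apply(sh); tE=E*Ro.from_rotvec([0,0,np.clip(row[3]*90,-7.16,7.16)],degrees=True)
    def f(x):
        p,e=fk(x,P); return np.r_[p-tp,w*(e.inv()*tE).as_rotvec()]
    l=np.maximum(lo,q-vm);u=np.minimum(hi,q+vm)
    return least_squares(f,np.clip(q,l+1e-6,u-1e-6),bounds=(l,u),x_scale=10.).x
def sim(q,rows,w=.2):
    for row in rows: q=step(q,row,w)
    return q
def show(q):
    p,e=fk(q,P); return p.round(4),e.as_euler('xyz',degrees=True).round(1),np.round(q,1)
E
python3 - <<'E'
from kin import *
for w in(.05,.1,.2,.4,.8):
    q=np.array(D[0][0]); print(w)
    for rows in([[0,0,-.083,0]]*13,[[0,0,-.083,0]]*6,[[0,0,.083,0]]*4):
        q=sim(q,rows,w); print(*show(q))
E
```

```text
0.05
[0.2602 0.5398 0.7743] [-156.    -3.2  -26.7] [  85.    25.8   80.7   13.5 -122.7  -11.4]
[0.178  0.4136 0.966 ] [-127.8   -5.5  -28.6] [ 108.    11.4   76.4   40.9 -110.   -13.4]
[0.2477 0.5218 0.8615] [-130.    -5.3  -28.3] [ 92.5   4.9  44.1  26.4 -85.3 -19.7]
0.1
[0.2589 0.5359 0.7643] [-158.7   -2.8  -26.6] [  84.5   26.1   80.7   12.2 -124.8  -11.8]
[0.1803 0.4138 0.9504] [-131.    -5.3  -28.3] [ 106.4   12.    77.1   38.5 -112.6  -13.2]
[0.2465 0.5169 0.8395] [-133.7   -5.   -28. ] [ 91.9   4.8  43.1  24.3 -87.6 -19.6]
0.2
[0.2552 0.5255 0.7391] [-165.7   -1.9  -26.3] [  83.1   27.1   80.7    8.5 -130.4  -12.9]
[0.1865 0.4138 0.8979] [-142.3   -4.4  -27.5] [ 100.7   14.5   79.7   30.2 -122.1  -12.9]
[0.2404 0.4978 0.7723] [-146.    -3.8  -27.1] [ 89.8   5.   40.9  17.6 -95.8 -19.2]
0.4
[0.2506 0.5132 0.7116] [-174.4   -0.8  -26.2] [  81.5   28.4   80.7    3.6 -137.1  -14.8]
[0.1944 0.4112 0.8126] [-163.7   -2.3  -26.4] [  91.    18.5   80.7   14.  -137.8  -15.5]
[0.225  0.4604 0.6842] [-166.3   -1.6  -26.3] [  85.9    7.    39.2    7.  -109.9  -18.9]
0.8
[0.2486 0.5077 0.7   ] [-178.5   -0.2  -26.1] [  80.7   29.1   80.7    1.  -140.2  -16. ]
[0.1987 0.4098 0.7731] [-175.6   -0.7  -26.1] [  86.2   20.8   80.7    4.1 -145.9  -18.8]
[0.2156 0.4401 0.6506] [-176.3   -0.4  -26.1] [  84.     8.4   38.7    1.9 -117.   -19.2]
```

Run:
```python
from kin import *
q0=np.array(D[3][0])
for nm,row in(("out",[0,-.083,0,0]),("out-up",[0,-.06,-.058,0]),("in",[0,.083,0,0]),("in-down",[0,.06,.058,0])):
    q=q0; print(nm)
    for k in range(5):
        q=sim(q,[row]*4,.6); print(4*(k+1),*show(q))
```

```text
out
4 [0.2794 0.5749 0.6726] [-171.7   -1.2  -26.1] [  80.1   31.2   77.3    4.4 -128.4  -13.2]
8 [0.3204 0.6586 0.6182] [-167.8   -1.6  -26.2] [  78.4   38.4   80.7    5.3 -120.7  -11.3]
12 [0.3535 0.7267 0.5734] [-163.    -1.9  -26.3] [  77.5   42.8   80.7    6.3 -111.5  -10.4]
16 [0.3801 0.782  0.5434] [-157.5   -2.3  -26.4] [  77.    46.1   80.7    7.4 -102.9   -9.9]
20 [0.4006 0.8261 0.5299] [-151.6   -2.7  -26.6] [ 76.8  48.4  80.7   8.6 -94.9  -9.8]
out-up
4 [0.2396 0.4993 0.7387] [-170.2   -1.6  -26.2] [  83.6   26.1   80.2    6.8 -135.3  -14.5]
8 [0.2452 0.5172 0.7475] [-165.5   -2.1  -26.3] [  84.3   26.3   80.7    9.3 -131.   -13.4]
12 [0.2457 0.5268 0.7643] [-160.4   -2.7  -26.5] [  85.5   25.7   80.7   12.  -127.   -12.8]
16 [0.2413 0.5286 0.7883] [-155.1   -3.2  -26.7] [  87.3   24.5   80.7   15.1 -123.3  -12.5]
20 [0.2323 0.5226 0.818 ] [-149.7   -3.6  -26.9] [  89.8   22.9   80.7   18.6 -120.1  -12.4]
in
4 [0.1409 0.2905 0.6456] [-172.4   -1.1  -26.1] [  99.2  -12.8   16.2    5.7 -113.3  -32.7]
8 [0.0995 0.1675 0.6243] [-173.9   -0.4  -26. ] [ 134.1  -30.6    5.2    7.1 -123.9  -66. ]
12 [0.1085 0.1193 0.6126] [-179.4    0.9  -26. ] [ 136.   -34.6    5.7    0.4 -129.3  -71.7]
16 [0.1307 0.0205 0.6165] [176.4   3.9 -26.1] [ 103.2  -35.1    9.1   -7.4 -134.3  -44.3]
20 [ 0.0891 -0.1296  0.6285] [175.7   5.3 -26.2] [  69.6  -39.    12.6  -10.  -145.   -13.6]
in-down
4 [0.1698 0.3446 0.5375] [-172.4   -1.1  -26.1] [ 92.  -10.3   2.4   4.6 -96.5 -27.3]
8 [0.1264 0.2505 0.4068] [-172.4   -1.1  -26.1] [105.3 -24.9 -24.7   5.8 -85.3 -41.6]
12 [0.0969 0.1707 0.2762] [-173.2   -0.8  -26.1] [139.  -43.4 -47.3   6.8 -85.1 -75.5]
16 [0.0956 0.1446 0.1632] [-177.3   -0.4  -26. ] [147.1 -46.8 -61.3   2.8 -75.6 -83.8]
20 [0.0963 0.1037 0.1457] [176.5   1.  -26.1] [135.7 -44.7 -61.3  -3.8 -73.6 -70.7]
```

>>> send_rows([
  [[0,0.083,0,0,1],[0,0.083,0,0,1],[0,0.083,0,0,1],[0,0.083,0,0,1],[0,0.083,0,0,1],[0,0.083,0,0,1],[0,0.083,0,0,1],[0,0.083,0,0,1],[0,0.083,0,0,1],[0,0.083,0,0,1]],
])

```text
t: 2.9
ee_pos: [0.0672, 0.1913, 0.6206]
eef_rot: [-172.3, -0.8, -25.5]
wrist_force: [-0.5, 0.6, -0.1]
gripper_width: 0.0854
gripper_force: 0.0
```

Run:
```python
from h import *
import kin
s=r.sense();print(s['t'],s['joint_positions'].round(2),s['ee_pos'],s['eef_rot'])
q=s['joint_positions'];print(kin.show(q))
for k in range(4):
    q=kin.sim(q,[[0,.083,0,0]]*2,.6);print(*kin.show(q))
```

```text
2.9 [ 146.22  -30.48    3.52    9.28 -123.3   -76.52] [0.06717106 0.19127517 0.62060179] [-172.28740562   -0.76807749  -25.4921538 ]
(array([0.0672, 0.1913, 0.6206]), array([-172.3,   -0.8,  -25.5]), array([ 146.2,  -30.5,    3.5,    9.3, -123.3,  -76.5]))
[0.0528 0.1755 0.6106] [-174.9   -1.   -25.5] [ 164.9  -34.5    2.9    6.3 -129.2  -96.5]
[0.0252 0.166  0.6042] [-177.6   -2.   -25.6] [ 175.9  -35.2    3.5    2.  -131.4 -110.1]
[-0.0104  0.1523  0.6016] [179.9  -3.2 -25.6] [ 179.8  -33.4    4.7   -2.  -130.8 -116.7]
[-0.046   0.1373  0.6029] [177.3  -4.4 -25.6] [ 179.8  -30.4    6.5   -5.7 -129.6 -119. ]
```

Run:
```python
from h import *
import kin
q0=r.sense()['joint_positions']
for az in range(0,360,45):
  for dz in(0,.7,-.7):
    q=q0; out=[]
    for k in range(10):
        _,E=kin.fk(q,kin.P); d=np.array([np.cos(np.radians(az)),np.sin(np.radians(az)),dz]); d/=np.linalg.norm(d)
        q=kin.step(q,list(E.inv().apply(d)*.083)+[0],.6); p,E=kin.fk(q,kin.P); z=E.apply([0,0,1]); out.append((np.degrees(np.arccos(-z[2])),k))
    b=min(out); print(az,dz,b,out[-1][0].round(1),kin.show(q)[0],q.round(0))
```

```text
0 0 (np.float64(8.363166580399493), 0) 13.0 [0.3316 0.1545 0.6199] [  54.  -12.   13.    3. -102.   11.]
0 0.7 (np.float64(8.193898511116217), 0) 11.7 [0.3064 0.1587 0.83  ] [  58.    9.   75.    5. -145.   11.]
0 -0.7 (np.float64(8.189555176863696), 0) 11.0 [0.3156 0.1622 0.3824] [ 56. -17. -23.   2. -73.   8.]
45 0 (np.float64(8.799624037330059), 0) 10.7 [0.2973 0.4396 0.6202] [  76.    7.   31.    4. -104.  -10.]
45 0.7 (np.float64(8.550807765997856), 0) 11.6 [0.2504 0.378  0.7966] [  81.   19.   81.    9. -141.   -9.]
45 -0.7 (np.float64(8.549521851070534), 0) 9.8 [0.2658 0.4    0.3824] [ 78.  -2. -11.   4. -71. -15.]
90 0 (np.float64(8.426632994011724), 0) 8.6 [0.0513 0.5906 0.6205] [ 104.   17.   43.    7. -110.  -37.]
90 0.7 (np.float64(8.244818522591865), 0) 10.8 [0.0533 0.4829 0.7779] [ 107.   22.   81.   12. -140.  -33.]
90 -0.7 (np.float64(8.241350763181476), 0) 8.3 [0.0571 0.521  0.3826] [105.   4.  -6.   6. -74. -42.]
135 0 (np.float64(7.750528675941418), 0) 7.8 [-0.2263  0.4847  0.6206] [ 137.   11.   35.    8. -112.  -69.]
135 0.7 (np.float64(7.750523112347716), 0) 9.4
[... 800 characters left out ...]
180.  -26.  -25.   -2.  -94. -116.]
270 0 (np.float64(2.1185834515214372), 9) 2.1 [ 0.1643 -0.1174  0.6209] [  92.  -43.   10.   -0. -141.  -28.]
270 0.7 (np.float64(2.299049583183036), 7) 2.3 [ 0.1607 -0.0439  0.8508] [  89.  -10.   74.    2. -171.  -22.]
270 -0.7 (np.float64(2.193508158014967), 9) 2.2 [ 0.1603 -0.045   0.3829] [  91.  -52.  -30.    0. -111.  -26.]
315 0 (np.float64(7.290814069909485), 2) 7.3 [ 0.3671 -0.0928  0.6207] [ 136.  -53.   14.   17. -155.  -56.]
315 0.7 (np.float64(7.248651504686184), 9) 7.2 [ 0.3023 -0.0395  0.835 ] [ 144.  -21.   62.   46. -170.  -34.]
315 -0.7 (np.float64(7.315835753848915), 2) 7.4 [ 0.3047 -0.0381  0.3909] [ 134.  -69.  -25.   10. -132.  -63.]
```

```bash
cat > leg.py <<'E'
from kin import *
def leg(q,tgt,turn=0,per=.0415,n=None):
    """rows (const) to go straight to world tgt; returns n,row,newq (sim)"""
    p,E=fk(q,P); v=E.inv().apply(np.array(tgt)-p)
    n=n or int(max(np.ceil(np.linalg.norm(v)/per),np.ceil(abs(turn)/7.1),1)); row=np.r_[v/n/.5,turn/n/90].round(4)
    q=sim(q,[row]*n,.6); print(n,row.tolist(),*show(q)); return q
E
python3 - <<'E'
from h import *; from leg import *
q=r.sense()['joint_positions']
for w in([.33,.22,.6],[.42,-.1,.6],[.2,-.38,.6],[-.12,-.45,.65]): q=leg(q,w)
az=np.radians(-105)
for k in range(20):
    _,E=fk(q,P); d=np.array([np.cos(az)*.72,np.sin(az)*.72,.69])
    row=list((E.inv().apply(d)*.083).round(3))+[0]; q=step(q,row,.6); _,E=fk(q,P); print(k,row,E.apply([0,0,1]).round(3),*show(q))
E
```

```text
7 [0.0642, -0.0385, 0.012, 0.0] [0.2241 0.1795 0.6086] [-168.9   -3.9  -26.1] [  80.9  -21.3    4.6    7.2 -106.3  -14. ]
9 [0.0661, 0.0372, -0.0007, 0.0] [ 0.4076 -0.0903  0.6025] [-169.1   -4.6  -26.2] [   4.7   -4.    20.8   -7.3 -105.2   57. ]
9 [-0.013, 0.0766, -0.0153, 0.0] [ 0.2    -0.3799  0.6001] [-169.1   -4.6  -26.2] [ -49.2    2.5   29.1  -13.2 -116.   107.6]
8 [-0.0629, 0.0468, -0.0269, 0.0] [-0.1202 -0.45    0.6499] [-169.1   -4.6  -26.2] [ -90.9   13.3   49.2  -12.  -133.2  147.5]
0 [np.float64(0.016), np.float64(0.047), np.float64(-0.066), 0] [ 0.152  0.131 -0.98 ] [-0.1263 -0.4732  0.6695] [-169.3   -4.6  -26.2] [ -91.6   18.1   59.7  -13.  -138.7  146.6]
1 [np.float64(0.016), np.float64(0.047), np.float64(-0.066), 0] [ 0.149  0.125 -0.981] [-0.1311 -0.4925  0.6834] [-169.7   -4.6  -26.2] [ -92.    22.9   70.2  -14.2 -144.1  145.2]
2 [np.float64(0.016), np.float64(0.048), np.float64(-0.066), 0] [ 0.146  0.116 -0.982] [-0.1347 -0.508   0.6916] [-170.3   -4.7  -26.2] [ -92.4   27.4   80.7  -16.1 -149.3  143.2]
3 [np.float64(0.016), np.float64(0.048), np.float64(-0.065)
[... 2286 characters left out ...]
t64(0.019), np.float64(0.062), np.float64(-0.052), 0] [ 0.077 -0.125 -0.989] [-0.1501 -0.6142  0.6679] [175.5  -7.2 -26.3] [ -91.3   31.4   80.7   -6.2 -132.   150.3]
17 [np.float64(0.019), np.float64(0.063), np.float64(-0.051), 0] [ 0.071 -0.145 -0.987] [-0.1512 -0.6218  0.6675] [174.3  -7.4 -26.3] [ -91.2   31.6   80.7   -5.6 -130.7  150.6]
18 [np.float64(0.019), np.float64(0.064), np.float64(-0.049), 0] [ 0.065 -0.165 -0.984] [-0.1525 -0.6295  0.6672] [173.1  -7.6 -26.2] [ -91.2   31.8   80.7   -5.1 -129.3  150.9]
19 [np.float64(0.019), np.float64(0.065), np.float64(-0.048), 0] [ 0.06  -0.186 -0.981] [-0.1539 -0.6372  0.6671] [171.9  -7.9 -26.2] [ -91.1   32.    80.7   -4.6 -127.9  151.2]
```

Run:
```python
from h import *; from leg import *
q=r.sense()['joint_positions']
for w,per in(([.09,.42,.58],.0415),([.42,.2,.55],.0415),([.45,-.18,.55],.0415),([.15,-.46,.55],.0415),([-.15,-.47,.65],.0415)): q=leg(q,w,per=per)
```

```text
6 [-0.0261, -0.0697, 0.0227, 0.0] [0.0734 0.4037 0.5824] [-171.4   -1.1  -25.5] [ 107.6   -6.3   11.     6.8 -101.7  -41.4]
10 [0.08, 0.008, 0.0069, 0.0] [0.4201 0.1999 0.55  ] [-171.4   -1.1  -25.5] [ 44.3  -1.   14.6  -2.  -97.1  19.9]
10 [0.0382, 0.0653, -0.0092, 0.0] [ 0.4503 -0.1799  0.5502] [-171.4   -1.1  -25.5] [  -7.6    4.4   22.6   -8.1 -104.3   69.9]
10 [-0.03, 0.0755, -0.012, 0.0] [ 0.1501 -0.4601  0.5499] [-171.4   -1.1  -25.5] [ -57.7    8.2   27.    -8.5 -112.3  119.3]
8 [-0.0661, 0.0302, -0.0312, 0.0] [-0.1498 -0.4699  0.6501] [-171.4   -1.1  -25.5] [ -91.6   16.2   51.5   -6.1 -132.7  152.3]
```

>>> send_rows([
  [[-0.026,-0.07,0.023,0,1],[-0.026,-0.07,0.023,0,1],[-0.026,-0.07,0.023,0,1],[-0.026,-0.07,0.023,0,1],[-0.026,-0.07,0.023,0,1],[-0.026,-0.07,0.023,0,1],[0.08,0.008,0.007,0,1],[0.08,0.008,0.007,0,1],[0.08,0.008,0.007,0,1],[0.08,0.008,0.007,0,1],[0.08,0.008,0.007,0,1],[0.08,0.008,0.007,0,1],[0.08,0.008,0.007,0,1],[0.08,0.008,0.007,0,1],[0.08,0.008,0.007,0,1],[0.08,0.008,0.007,0,1]],
])

```text
t: 4.23
ee_pos: [0.4288, 0.1808, 0.5527]
eef_rot: [-172.5, -1.4, -26.0]
wrist_force: [0.0, 2.2, 0.2]
gripper_width: 0.0857
gripper_force: 0.0
```

>>> send_rows([
  [[0.038,0.065,-0.009,0,1],[0.038,0.065,-0.009,0,1],[0.038,0.065,-0.009,0,1],[0.038,0.065,-0.009,0,1],[0.038,0.065,-0.009,0,1],[0.038,0.065,-0.009,0,1],[0.038,0.065,-0.009,0,1],[0.038,0.065,-0.009,0,1],[0.038,0.065,-0.009,0,1],[0.038,0.065,-0.009,0,1],[-0.03,0.075,-0.012,0,1],[-0.03,0.075,-0.012,0,1],[-0.03,0.075,-0.012,0,1],[-0.03,0.075,-0.012,0,1],[-0.03,0.075,-0.012,0,1],[-0.03,0.075,-0.012,0,1],[-0.03,0.075,-0.012,0,1],[-0.03,0.075,-0.012,0,1],[-0.03,0.075,-0.012,0,1],[-0.03,0.075,-0.012,0,1]],
])

```text
t: 5.9
ee_pos: [0.1509, -0.4709, 0.5672]
eef_rot: [-172.6, -1.4, -26.0]
wrist_force: [1.1, -0.4, 0.0]
gripper_width: 0.0851
gripper_force: 0.0
```

Run:
```python
from h import *; from leg import *
s=r.sense();q=s['joint_positions'];print(s['t'],*show(q))
q=leg(q,[-.15,-.50,.65])
az=np.radians(-112)
for k in range(18):
    _,E=fk(q,P); d=np.array([np.cos(az)*.72,np.sin(az)*.72,.69])
    row=list((E.inv().apply(d)*.083).round(3))+[0]; q=step(q,row,.6); _,E=fk(q,P); 
    if k%3==0:print(k,row,E.apply([0,0,1]).round(3),*show(q))
```

```text
5.9 [ 0.1509 -0.4709  0.5672] [-172.6   -1.4  -26. ] [ -57.8    9.4   30.7   -7.7 -113.9  118.9]
8 [-0.0639, 0.0363, -0.0272, 0.0] [-0.15   -0.4999  0.6501] [-172.6   -1.4  -26. ] [ -91.5   19.4   56.5   -5.9 -133.1  151.7]
0 [np.float64(0.006), np.float64(0.052), np.float64(-0.064), 0] [ 0.074  0.099 -0.992] [-0.1581 -0.5185  0.665 ] [-173.    -1.3  -26. ] [ -92.1   24.2   67.    -6.1 -138.4  151.8]
3 [np.float64(0.006), np.float64(0.054), np.float64(-0.063), 0] [ 0.057  0.06  -0.997] [-0.1731 -0.5469  0.6724] [-175.5   -1.4  -26. ] [ -93.    30.9   80.7   -5.1 -143.3  153.1]
6 [np.float64(0.006), np.float64(0.057), np.float64(-0.06), 0] [ 0.035  0.011 -0.999] [-0.1843 -0.5656  0.6679] [-178.6   -1.5  -26. ] [ -93.5   31.6   80.7   -3.  -139.7  155.2]
9 [np.float64(0.006), np.float64(0.06), np.float64(-0.056), 0] [ 0.012 -0.042 -0.999] [-0.1952 -0.5843  0.6649] [178.1  -1.7 -26. ] [ -93.8   32.3   80.7   -1.2 -136.   156.9]
12 [np.float64(0.006), np.float64(0.064), np.float64(-0.053), 0] [-0.013 -0.098 -0.995] [-0.206  -0.6037  0.6631] [174.6  -1.8 -26. ] [ -94.2   32.9   80.7    0.4 -132.2  158.4]
15 [np.float64(0.006), np.float64(0.067), np.float64(-0.048), 0] [-0.038 -0.156 -0.987] [-0.2169 -0.6238  0.6625] [171.  -2. -26.] [ -94.5   33.4   80.7    1.9 -128.1  159.7]
```

>>> send_rows([
  [[-0.064,0.036,-0.027,0,1],[-0.064,0.036,-0.027,0,1],[-0.064,0.036,-0.027,0,1],[-0.064,0.036,-0.027,0,1],[-0.064,0.036,-0.027,0,1],[-0.064,0.036,-0.027,0,1],[-0.064,0.036,-0.027,0,1],[-0.064,0.036,-0.027,0,1],[0.006,0.055,-0.062,0,1],[0.006,0.055,-0.062,0,1],[0.006,0.055,-0.062,0,1],[0.006,0.055,-0.062,0,1],[0.006,0.055,-0.062,0,1],[0.006,0.055,-0.062,0,1],[0.006,0.055,-0.062,0,1],[0.006,0.055,-0.062,0,1]],
])

```text
t: 7.23
ee_pos: [-0.1838, -0.5675, 0.6681]
eef_rot: [-178.9, -1.8, -26.1]
wrist_force: [0.7, 0.7, 0.5]
gripper_width: 0.0853
gripper_force: 0.0
```

Run:
```python
from h import *; from leg import *
s=r.sense();q=s['joint_positions'];print(s['t'],*show(q),fk(q,P)[1].apply([0,0,1]))
```

```text
7.2333 [-0.1838 -0.5675  0.6681] [-178.9   -1.8  -26.1] [ -93.5   31.6   80.7   -3.2 -139.3  155. ] [ 0.03670597  0.0024764  -0.99932304]
```

Run:
```python
from h import *; from leg import *
T=load("top0")
for n,u,z in(("diamond",(485,243),.117),("disc",(420,238),.117),("jar",(518,201),.07),("greenbow",(528,324),.12)): print(n,onz(T,u,z).round(3))
s=r.sense();q=s['joint_positions']
q=leg(q,[.15,-.52,.5]);q=leg(q,[.48,-.39,.30],turn=2.7)
```

```text
diamond [ 0.545 -0.296  0.117]
disc [ 0.539 -0.164  0.117]
jar [ 0.659 -0.379  0.07 ]
greenbow [ 0.394 -0.387  0.12 ]
10 [0.0547, -0.0372, 0.0361, 0.0] [ 0.1486 -0.5257  0.5095] [-178.6   -1.8  -26.1] [ -58.4   11.    22.8   -2.2 -101.   121.9]
10 [0.0462, -0.0525, 0.0447, 0.003] [ 0.4827 -0.3967  0.2999] [-178.5   -1.8  -28.8] [-25.2  19.5   5.3  -1.4 -74.   86.8]
```

>>> send_rows([
  [[0.055,-0.037,0.036,0,1],[0.055,-0.037,0.036,0,1],[0.055,-0.037,0.036,0,1],[0.055,-0.037,0.036,0,1],[0.055,-0.037,0.036,0,1],[0.055,-0.037,0.036,0,1],[0.055,-0.037,0.036,0,1],[0.055,-0.037,0.036,0,1],[0.055,-0.037,0.036,0,1],[0.055,-0.037,0.036,0,1],[0.046,-0.052,0.045,0.003,0.45],[0.046,-0.052,0.045,0.003,0.45],[0.046,-0.052,0.045,0.003,0.45],[0.046,-0.052,0.045,0.003,0.45],[0.046,-0.052,0.045,0.003,0.45],[0.046,-0.052,0.045,0.003,0.45],[0.046,-0.052,0.045,0.003,0.45],[0.046,-0.052,0.045,0.003,0.45],[0.046,-0.052,0.045,0.003,0.45],[0.046,-0.052,0.045,0.003,0.45]],
])

```text
t: 8.9
ee_pos: [0.4708, -0.3975, 0.2983]
eef_rot: [-178.6, -2.0, -28.8]
wrist_force: [0.5, -0.7, 0.5]
gripper_width: 0.0387
gripper_force: 0.0
```

Run:
```python
from h import *; from leg import *
c=shot("wrist","w1"); s=r.sense();q=s['joint_positions'];print(s['t'],*show(q),s['gripper_width'])
for X in([.5125,-.404,.135],[.543,-.421,.135],[.482,-.387,.135]): print(proj(c,X))
```

```text
8.95 [ 0.4746 -0.3944  0.2918] [-178.4   -1.6  -28.6] [-25.5  19.    3.6  -1.6 -72.9  87.3] 0.03840527704293651
[305.03023429 183.10139362]
[305.05508004 137.3196546 ]
[305.0066709  226.52020098]
```

View pics/w1.png

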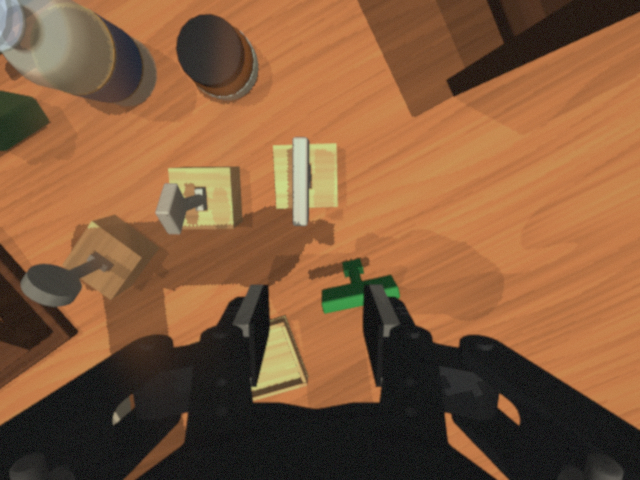

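The wide-bow key is at (301,182) with its plate vertical in the image and its ends at rows 139 and 224. That is where I predicted it (305,183). The green decoy is at (360,293).

Run:
```python
from h import *; from leg import *
c=load("w1"); b=onz(c,(301,182),.135); print(b, proj(c,[.41,-.40,.12]))
s=r.sense();q=s['joint_positions'];print(*show(q))
b=(b+np.array([.5125,-.404,.135]))/2; print(b)
q=leg(q,[b[0]-.002,b[1],.18]); q=leg(q,[b[0],b[1],.107],per=.02)
```

```text
[ 0.51478159 -0.40162041  0.135     ] [358.45736107 287.03128285]
[ 0.4746 -0.3944  0.2918] [-178.4   -1.6  -28.6] [-25.5  19.    3.6  -1.6 -72.9  87.3]
[ 0.5136408  -0.40281021  0.135     ]
3 [0.0223, -0.0048, 0.0753, 0.0] [ 0.5117 -0.4028  0.18  ] [-178.4   -1.6  -28.6] [-24.7  26.6  -0.9  -1.7 -60.8  86.9]
4 [-0.0001, 0.0006, 0.0365, 0.0] [ 0.5137 -0.4029  0.1071] [-178.4   -1.6  -28.6] [-24.6  30.7  -5.4  -1.9 -52.2  87.2]
```

>>> send_rows([
  [[0.022,-0.005,0.075,0,0.45],[0.022,-0.005,0.075,0,0.45],[0.022,-0.005,0.075,0,0.45],[0,0.001,0.036,0,0.45],[0,0.001,0.036,0,0.45],[0,0.001,0.036,0,0.45],[0,0.001,0.036,0,0.45],[0,0,0,0,0.45],[0,0,0,0,0.45]],
])

```text
t: 9.7
ee_pos: [0.5078, -0.4081, 0.1144]
eef_rot: [-178.6, -1.8, -28.8]
wrist_force: [0.4, 0.0, 1.0]
gripper_width: 0.0381
gripper_force: 0.0
```

>>> send_rows([
  [[0,0,0,0,0],[0,0,0,0,0],[0,0,0,0,0],[0,0,0,0,0],[0,0,0,0,0],[0,0,0,0,0]],
], newtons=60)

```text
t: 10.2
ee_pos: [0.5101, -0.4068, 0.1164]
eef_rot: [-178.4, -2.0, -28.8]
wrist_force: [2.8, 6.4, 4.9]
gripper_width: 0.011
gripper_force: 57.9
```

Run:
```python
from h import *; from leg import *
s=r.sense();q=s['joint_positions'];print(s)
q=leg(q,[.513,-.403,.20],per=.03)
c=shot("wrist","w2")
```

```text
{'t': 10.2, 'joint_positions': array([-25.07663104,  29.95033325,  -5.22616082,  -1.88189465,
       -52.70953902,  87.42745609]), 'qvel': array([ 0.01923184, -0.03302936, -0.03362659,  0.0909293 , -0.0862822 ,
        0.00185771]), 'effort': array([-4.51730758e+00, -4.09456873e+01,  1.50712931e+01,  5.28325662e+00,
        8.01306940e-02, -7.71562394e-03]), 'ee_pos': array([ 0.51010428, -0.4067616 ,  0.11637096]), 'eef_rot': array([-178.36818353,   -2.02746254,  -28.7906507 ]), 'wrist_force': array([2.81055906, 6.37523677, 4.88116508]), 'moment': array([ 2.43453632, -1.10872842,  0.1224441 ]), 'gripper_force': 57.92533993721008, 'gripper_width': 0.01101212148855644}
3 [0.0025, -0.0047, -0.0556, 0.0] [ 0.513 -0.403  0.2  ] [-178.4   -2.   -28.8] [-24.7  25.6   0.4  -1.7 -62.7  86.6]
```

>>> send_rows([
  [[0.001,0.001,-0.03,0,0],[0.002,0,-0.03,0,0],[0.002,0,-0.04,0,0],[0.002,0,-0.06,0,0],[0.002,0,-0.08,0,0],[0,0,-0.08,0,0],[0,0,-0.08,0,0]],
])

```text
t: 10.83
ee_pos: [0.503, -0.4118, 0.3161]
eef_rot: [-178.5, -1.7, -28.8]
wrist_force: [1.1, -0.5, -1.2]
gripper_width: 0.0113
gripper_force: 59.0
```

Run:
```python
from h import *; from leg import *
s=r.sense();q=s['joint_positions'];print(s['t'],*show(q),s['gripper_width'],s['gripper_force'])
a=shot("side","s3")[0];b=shot("wrist","w3")[0]
cv2.imwrite("pics/v3.png",np.hstack([a[:,200:520],b[:,160:480]])[:,:,::-1])
```

```text
10.8333 [ 0.503  -0.4118  0.3161] [-178.5   -1.7  -28.8] [-25.7  21.7  11.   -1.4 -77.4  87.2] 0.011284186723579549 59.00898098945618
```

View pics/v3.png

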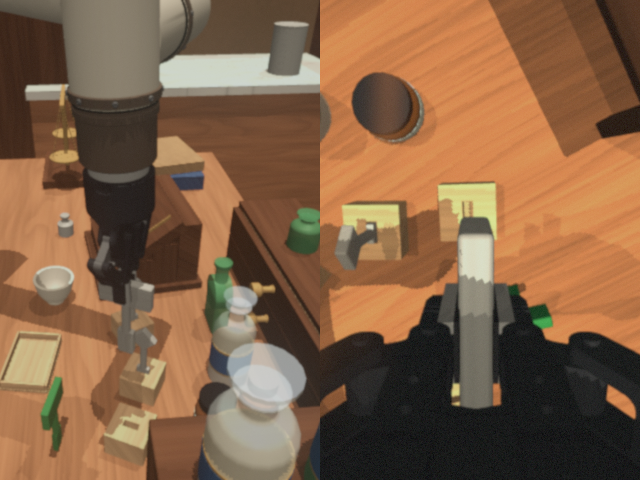

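The key is held by its bow (wrist view, around (475,310)). Its stand is empty and in place, and the other keys are undisturbed. Next I need the chest heading and a plan for tilting the tool.

Run:
```python
from h import *; from leg import *
T=load("top0"); C0=np.array([.5638,.0998,.1198])
def onpl(u,n):
    o,d=ray(T,u); return o+d*((C0-o)@n)/(d@n)
for A,B in(((251.96,240),(248.64,180)),((336.92,240),(338.58,180))):
    psi=0
    for _ in range(20):
        n=np.array([-np.sin(.6109)*np.cos(psi),-np.sin(.6109)*np.sin(psi),np.cos(.6109)]); v=onpl(B,n)-onpl(A,n); psi=np.arctan2(v[1],v[0])
    m=(onpl(A,n)+onpl(B,n))/2; print(np.degrees(psi),v,(m-C0)@[-np.sin(psi),np.cos(psi),0])
im=T[0][195:227,279:311]; cv2.imwrite("pics/lockz.png",cv2.resize(im,(512,512),interpolation=cv2.INTER_CUBIC))
s=r.sense();q=s['joint_positions']
q=leg(q,[.55,-.2,.45]);q=leg(q,[.52,0.,.68])
for k in range(32):
    _,E=fk(q,P); d=np.array([.72,0,.69])
    row=list((E.inv().apply(d)*.083).round(3))+[0]; q=step(q,row,.6); _,E=fk(q,P)
    if k%4==3:print(k,row,E.apply([0,0,1]).round(3),*show(q))
```

```text
6.149731640210928 [0.10767771 0.01160197 0.07583875] 0.09129237290498673
6.2214581891129015 [0.10729133 0.01169623 0.07557687] -0.09005019865631306
7 [-0.0166, -0.0606, -0.0354, 0.0] [ 0.5499 -0.2002  0.45  ] [-178.7   -2.7  -28.8] [ -4.2  13.   16.4  -0.1 -90.4  65.4]
8 [-0.0279, -0.0416, -0.058, 0.0] [5.199e-01 1.000e-04 6.802e-01] [-178.7   -2.7  -28.8] [  18.6   15.1   52.7    1.4 -124.8   43.5]
3 [np.float64(0.057), np.float64(-0.031), np.float64(-0.052), 0] [ 0.107 -0.012 -0.994] [5.813e-01 3.000e-04 7.071e-01] [-177.6   -5.7  -28.9] [  17.2   28.9   80.7    3.5 -136.    46.7]
7 [np.float64(0.061), np.float64(-0.032), np.float64(-0.046), 0] [ 0.188 -0.021 -0.982] [ 6.193e-01 -1.000e-04  7.012e-01] [-175.8  -10.1  -29.1] [  16.9   30.3   80.7    5.6 -130.2   48.3]
11 [np.float64(0.064), np.float64(-0.034), np.float64(-0.04), 0] [ 0.273 -0.03  -0.962] [ 0.6561 -0.      0.6989] [-173.8  -14.7  -29.6] [  16.8   31.5   80.7    7.4 -124.2   49.5]
15 [np.float64(0.067), np.float64(-0.035), np.float64(-0.034), 0] [ 0.361 -0.038 -0.932] [ 6.928e-01 -1.000e-04  6.998e-01] [-171.4  -19.6  -30.2] [  16.6   32.6   80.7    9.1 -117.9   50.4]
19 [np.float64(0.07), np.float64(-0.036), np.float64(-0.026), 0] [ 0.451 -0.046 -0.891] [ 7.295e-01 -3.000e-04  7.036e-01] [-168.8  -24.7  -31.2] [  16.4   33.7   80.7   10.6 -111.4   51. ]
23 [np.float64(0.072), np.float64(-0.037), np.float64(-0.018), 0] [ 0.539 -0.053 -0.841] [ 7.659e-01 -4.000e-04  7.100e-01] [-165.8  -29.9  -32.5] [  16.2   34.7   80.7   12.  -104.8   51.4]
27 [np.float64(0.073), np.float64(-0.038), np.float64(-0.01), 0] [ 0.623 -0.06  -0.78 ] [ 0.8013 -0.001   0.7192] [-162.4  -35.1  -34.3] [ 15.9  35.8  80.7  13.3 -97.9  51.7]
31 [np.float64(0.074), np.float64(-0.038), np.float64(-0.001), 0] [ 0.703 -0.065 -0.709] [ 0.8363 -0.0009  0.73  ] [-158.5  -40.4  -36.6] [ 15.7  36.9  80.7  14.7 -90.8  51.7]
```

View pics/lockz.png

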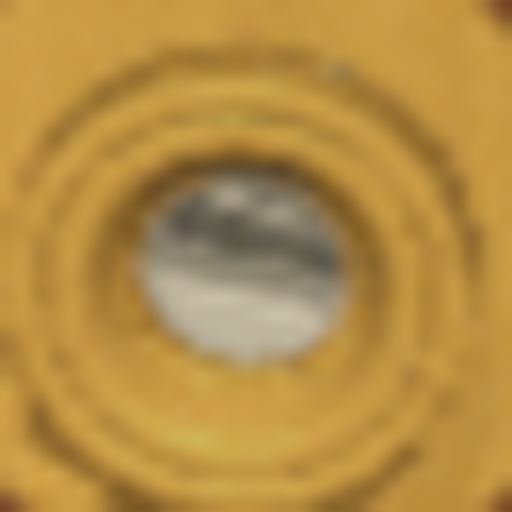

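Run:
```python
from h import *; from leg import *
s=r.sense();q=s['joint_positions']
q=leg(q,[.55,-.2,.45]);q=leg(q,[.5,.07,.68])
for az in(8,12,16):
  x=q;a=np.radians(az)
  for k in range(24):
    _,E=fk(x,P); d=np.array([.72*np.cos(a),.72*np.sin(a),.69])
    row=list((E.inv().apply(d)*.083).round(3))+[0]; x=step(x,row,.6); z=fk(x,P)[1].apply([0,0,1])
    if k%8==7:print(az,k,row,np.degrees([np.arccos(-z[2]),np.arctan2(z[1],z[0])]).round(1),*show(x))
T=load("top0"); C0=np.array([.5638,.0998,.1198]); ps=np.radians(6.2)
a=np.radians(35);lz=np.array([-np.sin(a)*np.cos(ps),-np.sin(a)*np.sin(ps),np.cos(a)]);lx=np.array([np.cos(a)*np.cos(ps),np.cos(a)*np.sin(ps),np.sin(a)]);ly=np.cross(lz,lx)
f=C0+.002*lz
print(proj(T,f),(proj(T,f)-[279,195])*16)
for th in(0,10,20,30,40):
    t=np.radians(th); d=np.cos(t)*ly+np.sin(t)*lx; u,v=proj(T,f+.012*d),proj(T,f-.012*d); w=v-u; print(th,np.degrees(np.arctan2(w[1],w[0])))
```

```text
7 [-0.0166, -0.0606, -0.0354, 0.0] [ 0.5499 -0.2002  0.45  ] [-178.7   -2.7  -28.8] [ -4.2  13.   16.4  -0.1 -90.4  65.4]
9 [-0.0361, -0.0485, -0.0518, 0.0] [0.5002 0.07   0.68  ] [-178.7   -2.7  -28.8] [  27.3   13.1   49.6    1.9 -123.9   35. ]
8 7 [np.float64(0.055), np.float64(-0.04), np.float64(-0.047), 0] [10.6 -1.1] [0.6044 0.0842 0.7059] [-175.1   -9.3  -29.1] [  25.3   29.9   80.7    6.2 -131.1   40.4]
8 15 [np.float64(0.062), np.float64(-0.043), np.float64(-0.034), 0] [20.9  0.4] [0.679  0.094  0.7027] [-169.5  -18.1  -30.4] [  24.8   32.4   80.7    9.7 -118.8   42.6]
8 23 [np.float64(0.066), np.float64(-0.046), np.float64(-0.019), 0] [32.3  1.2] [0.7519 0.1031 0.7122] [-162.6  -27.6  -32.9] [  24.3   34.5   80.7   12.6 -105.7   43.8]
12 7 [np.float64(0.053), np.float64(-0.043), np.float64(-0.047), 0] [10.5 -0.5] [0.6017 0.0982 0.7061] [-175.    -9.3  -29.1] [  26.7   29.9   80.7    6.4 -131.2   39.1]
12 15 [np.float64(0.059), np.float64(-0.047), np.float64(-0.034), 0] [20.8  1.5] [0.6741 0.1184 0.7032] [-169.2  -17.9  -30.4] [  27.1   32.4   80.7   10.1 -119.    40.7]
12 23 [np.float64(0.063), np.float64(-0.05), np.float64(-0.019), 0] [32.2  2.7] [0.7457 0.1368 0.7122] [-161.9  -27.1  -32.9] [  27.2   34.6   80.7   13.2 -105.9   41.4]
16 7 [np.float64(0.05), np.float64(-0.046), np.float64(-0.047), 0] [10.5  0.2] [0.5985 0.1128 0.7064] [-174.9   -9.2  -29.1] [  28.2   29.9   80.7    6.5 -131.3   37.8]
16 15 [np.float64(0.056), np.float64(-0.05), np.float64(-0.035), 0] [20.8  2.7] [0.6686 0.1443 0.7032] [-168.8  -17.6  -30.4] [  29.4   32.4   80.7   10.5 -119.1   38.6]
16 23 [np.float64(0.06), np.float64(-0.053), np.float64(-0.019), 0] [32.1  4.3] [0.7385 0.1715 0.7116] [-161.2  -26.5  -32.9] [  30.    34.7   80.7   13.9 -106.    38.9]
[294.16876316 210.20238203] [242.70021051 243.2381125 ]
0 1.108284604775636
10 10.492235077997428
20 19.842354594412217
30 29.22988928811496
40 38.72316560215907
```

>>> send_rows([
  [[-0.017,-0.061,-0.035,0,0],[-0.017,-0.061,-0.035,0,0],[-0.017,-0.061,-0.035,0,0],[-0.017,-0.061,-0.035,0,0],[-0.017,-0.061,-0.035,0,0],[-0.017,-0.061,-0.035,0,0],[-0.017,-0.061,-0.035,0,0],[-0.04,-0.05,-0.05,0,0],[-0.04,-0.05,-0.05,0,0],[-0.04,-0.05,-0.05,0,0],[-0.04,-0.05,-0.05,0,0],[-0.04,-0.05,-0.05,0,0],[-0.04,-0.05,-0.05,0,0],[-0.04,-0.05,-0.05,0,0],[-0.04,-0.05,-0.05,0,0],[-0.04,-0.05,-0.05,0,0]],
])

```text
t: 12.27
ee_pos: [0.4899, 0.0855, 0.6668]
eef_rot: [-178.5, -1.7, -28.8]
wrist_force: [1.0, 0.1, -0.5]
gripper_width: 0.0108
gripper_force: 59.1
```

>>> send_rows([
  [[0.047,-0.048,-0.05,0,0],[0.047,-0.048,-0.05,0,0],[0.047,-0.048,-0.05,0,0],[0.047,-0.048,-0.05,0,0],[0.047,-0.048,-0.05,0,0],[0.05,-0.05,-0.045,0,0],[0.05,-0.05,-0.045,0,0],[0.05,-0.05,-0.045,0,0],[0.053,-0.052,-0.04,0,0],[0.053,-0.052,-0.04,0,0],[0.053,-0.052,-0.04,0,0],[0.055,-0.053,-0.035,0,0],[0.055,-0.053,-0.035,0,0],[0.055,-0.053,-0.035,0,0]],
])

```text
t: 13.43
ee_pos: [0.6692, 0.1584, 0.672]
eef_rot: [-171.0, -12.4, -29.7]
wrist_force: [0.5, 0.7, -2.7]
gripper_width: 0.0112
gripper_force: 59.4
```

Run:
```python
from h import *; from leg import *
s=r.sense();q=s['joint_positions'];print(s['t'],*show(q))
z=fk(q,P)[1].apply([0,0,1]);print(np.degrees([np.arccos(-z[2]),np.arctan2(z[1],z[0])]))
for az in(15,22,30):
  x=q;a=np.radians(az)
  for k in range(12):
    _,E=fk(x,P); d=np.array([.72*np.cos(a),.72*np.sin(a),.69])
    row=list((E.inv().apply(d)*.083).round(3))+[0]; x=step(x,row,.6); z=fk(x,P)[1].apply([0,0,1])
    if k%2:print(az,k+1,row,np.degrees([np.arccos(-z[2]),np.arctan2(z[1],z[0])]).round(1),*show(x))
```

```text
13.4333 [0.6692 0.1584 0.672 ] [-171.   -12.4  -29.7] [  29.1   34.    80.5    6.8 -122.2   36.5]
[15.28299566  6.78862107]
15 2 [np.float64(0.054), np.float64(-0.049), np.float64(-0.038), 0] [18.  7.] [0.6842 0.1635 0.6739] [-169.3  -14.5  -30.1] [  29.3   34.4   80.7    7.7 -119.3   36.8]
15 4 [np.float64(0.056), np.float64(-0.05), np.float64(-0.034), 0] [20.7  7.2] [0.6998 0.1684 0.6761] [-167.5  -16.7  -30.6] [  29.4   34.8   80.7    8.6 -116.3   37. ]
15 6 [np.float64(0.057), np.float64(-0.051), np.float64(-0.031), 0] [23.6  7.4] [0.715  0.1734 0.6793] [-165.6  -18.8  -31.1] [  29.5   35.1   80.7    9.4 -113.3   37.2]
15 8 [np.float64(0.058), np.float64(-0.052), np.float64(-0.027), 0] [26.4  7.5] [0.7306 0.1783 0.683 ] [-163.6  -21.   -31.8] [  29.5   35.5   80.7   10.2 -110.1   37.4]
15 10 [np.float64(0.059), np.float64(-0.053), np.float64(-0.023), 0] [29.4  7.7] [0.7464 0.1833 0.6871] [-161.5  -23.3  -32.5] [  29.6   35.9   80.7   11.  -106.9   37.5]
15 12 [np.float64(0.06), np.float64(-0.054), np.float64(-0.019), 0] [32.3  7.8] [0.7622 0.188  0.6919] [-159.4  -25.5  -33.4] [ 
[... 1382 characters left out ...]
9.4 -116.7   35. ]
30 6 [np.float64(0.045), np.float64(-0.061), np.float64(-0.032), 0] [23.4  8. ] [0.7006 0.2125 0.6811] [-165.5  -18.6  -31.1] [  33.2   35.1   80.7   10.7 -113.8   34.3]
30 8 [np.float64(0.046), np.float64(-0.062), np.float64(-0.029), 0] [26.3  8.4] [0.7116 0.2285 0.6853] [-163.4  -20.7  -31.7] [  34.3   35.5   80.7   11.9 -110.8   33.7]
30 10 [np.float64(0.047), np.float64(-0.063), np.float64(-0.025), 0] [29.1  8.9] [0.723  0.244  0.6897] [-161.2  -22.7  -32.4] [  35.2   36.    80.7   13.1 -107.7   33.2]
30 12 [np.float64(0.048), np.float64(-0.064), np.float64(-0.021), 0] [32.1  9.4] [0.7348 0.2589 0.6946] [-158.9  -24.8  -33.2] [  36.1   36.4   80.7   14.3 -104.5   32.7]
```

>>> send_rows([
  [[0.059,-0.044,-0.038,0,0],[0.059,-0.044,-0.038,0,0],[0.06,-0.044,-0.035,0,0],[0.06,-0.044,-0.035,0,0],[0.061,-0.045,-0.032,0,0],[0.061,-0.045,-0.032,0,0],[0.062,-0.046,-0.028,0,0],[0.062,-0.046,-0.028,0,0],[0.063,-0.047,-0.024,0,0],[0.063,-0.047,-0.024,0,0],[0.064,-0.048,-0.02,0,0],[0.064,-0.048,-0.02,0,0],[0.065,-0.048,-0.016,0,0]],
])

```text
t: 14.52
ee_pos: [0.7773, 0.1533, 0.6925]
eef_rot: [-159.0, -26.5, -33.8]
wrist_force: [0.1, -0.2, -2.4]
gripper_width: 0.011
gripper_force: 59.4
```

```bash
cat >> leg.py <<'E'
C0=np.array([.5638,.0998,.1198]); ps=np.radians(6.2); a35=np.radians(35)
lz=np.array([-np.sin(a35)*np.cos(ps),-np.sin(a35)*np.sin(ps),np.cos(a35)]);lx=np.array([np.cos(a35)*np.cos(ps),np.cos(a35)*np.sin(ps),np.sin(a35)]);ly=np.cross(lz,lx)
M=C0+.018*lz   # mouth
def info(q):
    p,E=fk(q,P); z=E.apply([0,0,1]); x=E.apply([1,0,0])
    print("tilt,az",np.degrees([np.arccos(-z[2]),np.arctan2(z[1],z[0])]).round(2),"key x cw-of-across",np.degrees(np.arctan2(x@lx,x@ly)).round(1),"in lock",np.array([(p-M)@lx,(p-M)@ly,(p-M)@lz]).round(4))
E
python3 - <<'E'
from h import *; from leg import *
s=r.sense();q=s['joint_positions'];print(s['t'],*show(q));info(q)
E
```

```text
14.5167 [0.7773 0.1533 0.6925] [-159.   -26.5  -33.8] [  26.5   36.3   80.6   10.8 -102.2   40.1]
tilt,az [33.37  6.98] key x cw-of-across 125.1 in lock [0.507  0.0302 0.3261]
```

>>> send_rows([
  [[0.065,-0.048,-0.014,0,0],[0.02,-0.01,-0.004,0,0],[-0.02,0.02,0.03,0,0],[0,0,0,0.074,0],[0,0,0,0.074,0],[0,0,0,0.074,0],[0,0,0,0.074,0],[0,0,0,0.074,0],[0,0,0,0.074,0],[0,0,0,0.074,0],[0,0,0,0.074,0],[0,0,0,0.074,0],[0,0,0,0.074,0],[0,0,0,0,0]],
])

```text
t: 15.68
ee_pos: [0.7879, 0.1504, 0.6851]
eef_rot: [-145.5, 7.1, -93.3]
wrist_force: [0.7, 0.1, -1.9]
gripper_width: 0.0111
gripper_force: 59.5
```

Run:
```python
from h import *; from leg import *
s=r.sense();q=s['joint_positions'];print(s['t'],*show(q));info(q)
q=leg(q,M+.25*lz,per=.039);q=leg(q,M+.16*lz,per=.03);info(q)
```

```text
15.6833 [0.7879 0.1504 0.6851] [-145.5    7.1  -93.3] [ 26.1  32.4  70.1  10.9 -94.  -27.5]
tilt,az [35.17  6.89] key x cw-of-across -168.2 in lock [0.5112 0.0261 0.3142]
14 [0.0187, 0.0707, 0.0089, 0.0] [0.4235 0.0849 0.3723] [-147.     7.   -93.3] [ 44.5 -19.2 -40.7  28.7 -44.2 -66.4]
4 [0.0035, 0.0129, 0.0552, 0.0] [0.4624 0.0888 0.2656] [-147.     7.   -93.3] [ 33.9  -9.1 -53.5  45.1 -20.5 -78.5]
tilt,az [33.7   7.33] key x cw-of-across -168.2 in lock [1.0e-04 0.0e+00 1.6e-01]
```

```bash
cat >> leg.py <<'E'
def ik(pos,th,q0,tilt=None):
    """th: key x angle cw of across; tool z=-lz"""
    t=np.radians(th); x=np.cos(t)*ly+np.sin(t)*lx; z=-lz; E0=Ro.from_matrix(np.c_[x,np.cross(z,x),z])
    f=lambda q:np.r_[fk(q,P)[0]-pos,.5*(fk(q,P)[1].inv()*E0).as_rotvec()]
    return least_squares(f,np.clip(q0,lo+.1,hi-.1),bounds=(lo,hi),x_scale=10.)
E
python3 - <<'E'
from h import *; from leg import *
q=r.sense()['joint_positions']
for d in(.25,.2,.16,.14,.12,.1,.063):
    best=None
    for k in range(8):
        q0=q+np.random.default_rng(k).normal(0,15,6)*(k>0)
        s=ik(M+d*lz,192,q0)
        if best is None or s.cost<best.cost-1e-9: best=s
    q=best.x; print(d,best.cost,q.round(1))
for th in(200,225,250,270): s=ik(M+.063*lz,th,q);q=s.x; print(th,s.cost,q.round(1))
E
```

```text
0.25 8.183054870797504e-22 [ 45.5 -20.3 -48.2  35.2 -39.1 -74.5]
0.2 1.8151889725849698e-29 [ 38.9 -14.4 -52.1  41.3 -28.  -77.5]
0.16 2.1994521667605888e-21 [ 31.9  -9.3 -55.6  52.3 -18.3 -84.4]
0.14 2.3226803717827533e-20 [ 26.   -6.7 -57.7  63.5 -12.6 -91.4]
0.12 2.2478795295915638e-05 [ 21.4  -4.5 -58.2  72.5  -9.1 -96.9]
0.1 0.00018092688103803423 [ 21.3  -2.5 -57.2  72.4  -9.1 -96.9]
0.063 0.0008319304213243694 [ 20.9   1.4 -55.2  72.5  -9.1 -97. ]
200 0.0008319304206376066 [  20.9    1.4  -55.2   72.5   -9.1 -105. ]
225 0.0008319304210070581 [  20.9    1.4  -55.2   72.5   -9.1 -130. ]
250 0.0008319304205684657 [  20.9    1.4  -55.2   72.5   -9.1 -155. ]
270 0.0008319304205317072 [  20.9    1.4  -55.2   72.5   -9.1 -175. ]
```

```bash
python3 - <<'E'
from h import *; from leg import *
rng=np.random.default_rng(0); sol=[]
for k in range(150):
    q0=rng.uniform(np.maximum(lo,[-90,-60,-60,-180,-120,-177]),np.minimum(hi,[90,80,80,117,-10,177]))
    s=ik(M+.063*lz,192,q0)
    if s.cost<1e-10 and not any(np.allclose(s.x,x,atol=1) for x in sol): sol.append(s.x)
for x in sol:
    print("home",x.round(1)); q=x
    for d in(.1,.14,.18,.25,.35): s=ik(M+d*lz,192,q);q=s.x;print("   ",d,s.cost.round(7),q.round(1))
    q=x
    for th in(210,230,250,270): s=ik(M+.063*lz,th,q);q=s.x;print("   th",th,s.cost.round(7),q.round(1))
E
python3 - <<'E'
from h import *; from leg import *
rng=np.random.default_rng(0)
for th in(12,102,192,282):
  for d in(.063,.16):
    sol=[]
    for k in range(60):
        q0=rng.uniform(np.maximum(lo,[-120,-60,-60,-180,-120,-177]),np.minimum(hi,[120,80,80,117,-10,177]))
        s=ik(M+d*lz,th,q0)
        if not any(np.allclose(s.x,x,atol=2) for _,x in sol): sol.append((s.cost,s.x))
    sol.sort(key=lambda a:a[0])
    for c,x in sol[:4]: print(th,d,"%.1e"%c,x.round(1))
E
```

```text
12 0.063 8.3e-04 [ 20.9   1.4 -55.2  72.5  -9.1  83. ]
12 0.063 4.1e-03 [  -3.8    9.9  -49.1 -181.2   -9.1   -2.9]
12 0.063 6.7e-03 [  18.     8.2  -35.5  -23.4   -9.1 -177.5]
12 0.063 1.7e-02 [ 151.1  -69.3  -61.3   24.2 -129.1   32.5]
12 0.16 1.3e-18 [ 31.9  -9.3 -55.6  52.3 -18.3  95.6]
12 0.16 6.1e-03 [ 150.5  -69.3  -57.6   27.4 -131.1   36.3]
12 0.16 9.6e-03 [  -3.9    1.1  -54.1 -181.2   -9.1   -3. ]
12 0.16 1.0e-02 [  14.6   -3.4  -35.4  -20.3  -20.8 -177.5]
102 0.063 8.3e-04 [ 20.9   1.4 -55.2  72.5  -9.1  -7. ]
102 0.063 4.1e-03 [  -3.8    9.9  -49.1 -181.2   -9.1  -92.9]
102 0.063 1.7e-02 [ 151.   -69.3  -61.3   24.2 -129.1  -57.4]
102 0.063 3.8e-02 [-157.   -69.3  -18.7 -106.7 -171.1  138.5]
102 0.16 7.5e-22 [ 31.9  -9.3 -55.6  52.3 -18.3   5.6]
102 0.16 6.1e-03 [ 150.5  -69.3  -57.6   27.4 -131.1  -53.7]
102 0.16 9.6e-03 [  -3.9    1.1  -54.1 -181.2   -9.1  -93. ]
102 0.16 1.4e-02 [-179.8  -69.3  -40.6   -2.4 -157.3  -99.3]
192 0.063 8.3e-04 [ 20.9   1.4 -55.2  72.5  -9.1 -97. ]
192 0.063 4.1e-03 [  -3.8    9.9  -49.1 -181.2   -9.1  177.1]
192 0.063 4.9e-03 [  -5.9    9.6  -49.6 -181.2   -9.1 -177.5]
192 0.063 1.7e-02 [ 151.   -69.3  -61.3   24.2 -129.1 -147.4]
192 0.16 1.5e-24 [ 31.9  -9.3 -55.6  52.3 -18.3 -84.4]
192 0.16 9.6e-03 [  -3.9    1.1  -54.1 -181.2   -9.1  177. ]
192 0.16 1.0e-02 [  -6.2    0.8  -54.6 -181.2   -9.1 -177.5]
192 0.16 1.2e-02 [ 173.3  -69.3  -43.4    1.8 -154.1  177.5]
282 0.063 8.3e-04 [ 20.9   1.4 -55.2  72.5  -9.1 173. ]
282 0.063 9.2e-04 [  22.6    1.5  -53.7   61.9   -9.1 -177.5]
282 0.063 4.1e-03 [  -3.8    9.9  -49.1 -181.2   -9.1   87.1]
282 0.063 2.8e-02 [-179.8  -69.3  -59.5   -1.  -143.1   82. ]
282 0.16 2.9e-16 [  31.9   -9.3  -55.6   52.3  -18.3 -174.4]
282 0.16 6.8e-05 [ 28.1  -8.8 -58.4  63.  -14.5 177.5]
282 0.16 6.1e-03 [ 150.5  -69.3  -57.6   27.4 -131.1  126.3]
282 0.16 9.6e-03 [  -3.9    1.1  -54.1 -181.2   -9.1   87. ]
```

Run:
```python
from h import *; from leg import *
t=np.radians(192); x=np.cos(t)*ly+np.sin(t)*lx; z=-lz; E0=Ro.from_matrix(np.c_[x,np.cross(z,x),z])
def ik2(d,a,b,q0):
    # tool rotated by a about key-x axis, b about key-y (closing) axis; pivot: key tip stays on the lock axis, key aligned
    E=E0*Ro.from_rotvec([a,b,0],degrees=True); pos=M+d*lz
    f=lambda q:np.r_[fk(q,P)[0]-pos,.5*(fk(q,P)[1].inv()*E).as_rotvec()]
    return least_squares(f,np.clip(q0,lo+.1,hi-.1),bounds=(lo,hi),x_scale=10.)
seeds=[np.array([20.9,1.4,-55,72,-12,-97]),np.array([38,-10,-45,30,-35,-75]),np.array([0,10,-49,-170,-15,170.]),np.array([0,5,-45,100,-20,-120.]),np.array([10,5,-45,-60,-20,60.]),np.array([10,5,-45,-100,-20,100.])]
for d in(.063,.087):
  print(d)
  for a in range(-30,31,6):
    row=[]
    for b in range(-36,37,6):
        best=min((ik2(d,a,b,s) for s in seeds),key=lambda s:s.cost); row.append("%4.0f"%best.x[3] if best.cost<1e-8 else "   .")
    print("%4d"%a,*row)
```

```text
0.063
 -30  -45  -40  -34  -27  -20  -12   -5    2    8   12   16   19   22
 -24  -48  -42  -36  -28  -19   -9   -0    7   14   19   23   25   27
 -18  -52  -46  -38  -28  -17   -5    7   16   23   28   31   33   34
 -12  -57  -50  -41  -29  -14    4   20   32   38   41   42   42   42
  -6  -63  -56  -46  -31   -7    .    .   65   62   59   56   54   52
   0  -70  -64  -54  -36    .    .    .    .   97   82   73   67   62
   6  -78  -74  -66  -47    .    .    .    .    .  105   90   80   73
  12  -87  -85  -82  -71    .    .    .    .    .    .  106   93   83
  18  -96  -97  -97  -97  -94    .    . -174    .    .    .  104   92
  24 -105 -107 -111 -116 -124 -137 -156 -177    .    .    .    .  100
  30 -112 -116 -121 -128 -137 -149 -163 -179    .    .    .    .    .
0.087
 -30  -45  -39  -33  -26  -19  -12   -5    2    7   12   16   19   21
 -24  -48  -42  -35  -27  -18   -9   -0    7   13   18   22   25   26
 -18  -51  -44  -36  -27  -16   -4    7   15   22   27   30   32   33
 -12  -55  -48  -39  -27  -12    4   18   28   34   38   39   40   40
  -6  -61  -54  -43  -28   -4   27   47   53   54   53   52   50   49
   0  -68  -61  -50  -29    .    .    .    .   83   73   67   62   58
   6  -76  -71  -61    .    .    .    .    .  117   96   83   75   69
  12  -85  -82  -76    .    .    .    .    .    .  116   99   87   79
  18  -94  -93  -92  -89    .    .    . -170    .    .    .   99   88
  24 -102 -104 -107 -110 -116 -128 -150 -175    .    .    .    .    .
  30 -110 -113 -118 -124 -132 -144 -160 -177    .    .    .    .    .
```

```bash
cat >> leg.py <<'E'
def E_t(th,a,b):
    t=np.radians(th); x=np.cos(t)*ly+np.sin(t)*lx; z=-lz
    return Ro.from_matrix(np.c_[x,np.cross(z,x),z])*Ro.from_rotvec([a,b,0],degrees=True)
def ikE(pos,E,q0):
    f=lambda q:np.r_[fk(q,P)[0]-pos,.5*(fk(q,P)[1].inv()*E).as_rotvec()]
    return least_squares(f,np.clip(q0,lo+.1,hi-.1),bounds=(lo,hi),x_scale=10.)
E
python3 - <<'E'
from h import *; from leg import *
for a,b in((-2,10),(-3,10),(-2,13),(0,13),(-3,13)):
    E=E_t(192,a,b); kx=E_t(192,0,0).apply([1,0,0]); q=np.array([40,-12,-48,30,-35,-75.])
    z=E.apply([0,0,1]);print(a,b,"tilt/az",np.degrees([np.arccos(-z[2]),np.arctan2(z[1],z[0])]).round(1))
    for d,o in((.2,-.02),(.12,-.02),(.09,-.02),(.09,-.01),(.09,0),(.063,0)):
        s=ikE(M+d*lz+o*kx,E,q);q=s.x;print("  ",d,o,"%.0e"%s.cost,q.round(1))
q0=r.sense()['joint_positions']; zt=E_t(192,-2,12).apply([0,0,1]); out=[]
for az in range(-180,180,30):
  for el in(-60,-30,0,30,60):
    a,e=np.radians([az,el]); d=np.array([np.cos(e)*np.cos(a),np.cos(e)*np.sin(a),np.sin(e)]); q=q0
    for k in range(16):
        E=fk(q,P)[1]; q=step(q,list(E.inv().apply(d)*.083)+[0],.6)
        if k%4==3:
            z=fk(q,P)[1].apply([0,0,1]); out.append((np.degrees(np.arccos(z@zt)),az,el,k+1,np.degrees([np.arccos(-z[2]),np.arctan2(z[1],z[0])]).round(1),fk(q,P)[0].round(2)))
out.sort(key=lambda o:o[0])
for o in out[:8]: print(*o)
E
```

```text
-2 10 tilt/az [ 32.2 -11.6]
   0.2 -0.02 1e-23 [ 46.7 -10.2 -48.   42.3 -42.3 -84.9]
   0.12 -0.02 9e-18 [ 36.   -1.2 -53.1  58.6 -27.4 -95.4]
   0.09 -0.02 3e-25 [  30.3    2.2  -54.7   70.1  -22.2 -102.9]
   0.09 -0.01 4e-26 [  28.4    1.9  -55.4   71.6  -21.1 -102.9]
   0.09 0 2e-25 [  26.4    1.6  -56.    73.3  -20.  -102.9]
   0.063 0 6e-18 [  18.7    4.8  -56.7   90.2  -15.6 -113.7]
-3 10 tilt/az [ 31.2 -11.7]
   0.2 -0.02 2e-26 [ 46.8 -10.  -46.9  40.3 -43.  -83.1]
   0.12 -0.02 2e-19 [ 36.9  -1.  -51.9  54.8 -28.4 -92.4]
   0.09 -0.02 1e-27 [ 31.8   2.4 -53.6  65.  -23.2 -99.2]
   0.09 -0.01 3e-27 [ 30.1   2.1 -54.3  66.2 -22.2 -99. ]
   0.09 0 1e-26 [ 28.4   1.8 -54.9  67.5 -21.1 -98.8]
   0.063 0 5e-20 [  21.5    5.   -56.    82.8  -16.6 -108.6]
-2 13 tilt/az [ 32.4 -17.2]
   0.2 -0.02 2e-22 [ 48.   -9.1 -47.4  42.9 -45.6 -86.8]
   0.12 -0.02 3e-20 [ 38.   -0.3 -52.1  57.5 -31.5 -96.2]
   0.09 -0.02 3e-17 [  33.2    3.1  -53.6   66.8  -26.7 -102.4]
   0.09 -0.01 4e-28 [  31.5    2.8  -54.3   68.2  -25.7 -102.3]
   0.09 0 2e-27 [  29.7    2.4  -55.    69.7  -24.7 -102.3]
   
[... 600 characters left out ...]
 0.09 -0.02 3e-18 [ 34.3   3.3 -52.6  62.7 -27.5 -99.3]
   0.09 -0.01 4e-29 [ 32.7   2.9 -53.3  63.9 -26.5 -99.1]
   0.09 0 1e-28 [ 31.1   2.6 -54.   65.1 -25.5 -98.9]
   0.063 0 8e-27 [  25.7    5.7  -55.    76.7  -21.5 -106.5]
11.361958518816923 150 -60 16 [31.1  6.3] [0.53 0.32 0.16]
11.416606764992638 -180 0 16 [32.7  6. ] [0.21 0.17 0.7 ]
11.810661910996638 -150 0 16 [34.6  5.8] [ 0.22 -0.17  0.69]
11.935825493197134 -180 -60 16 [29.3  7.4] [0.49 0.16 0.19]
12.083464655678204 120 -60 16 [33.7  6.8] [0.64 0.44 0.13]
12.26466587563431 -180 -30 16 [32.7  7.6] [0.27 0.16 0.38]
12.297310324098415 150 -60 4 [33.5  7.3] [0.74 0.2  0.57]
12.297310522613438 150 -60 8 [33.5  7.3] [0.67 0.24 0.42]
```

Run:
```python
from h import *; from leg import *
def ab(q,th=192):
    z=E_t(th,0,0).inv().apply(fk(q,P)[1].apply([0,0,1])); return np.degrees([-np.arcsin(z[1]),np.arcsin(z[0])]).round(1)
q=r.sense()['joint_positions']
def go(q,tgt,n):
    for k in range(n):
        p,E=fk(q,P); v=np.array(tgt)-p; v*=min(1,.03/np.linalg.norm(v)); q=step(q,list(E.inv().apply(v)/.5)+[0],.6)
    return q
q=go(q,M+.3*lz,20);print(ab(q),*show(q))
for d in(.2,.16,.14,.12,.1,.09,.063,.063,.063):
    q=go(q,M+d*lz,6); print(d,ab(q),(q*1).round(1),np.linalg.norm(fk(q,P)[0]-M-d*lz).round(4))
```

```text
[-0.6 -0.4] [0.3825 0.0801 0.3803] [-146.2    7.1  -93.3] [ 51.7 -25.4 -43.7  31.2 -50.1 -73. ]
0.2 [-0.6 -0.4] [ 39.1 -14.3 -51.3  39.  -28.5 -75.3] 0.0
0.16 [-0.6 -0.4] [ 32.8  -9.3 -54.7  48.7 -19.1 -81.3] 0.0
0.14 [-0.6 -0.4] [ 27.8  -6.7 -56.7  58.2 -13.6 -87.4] 0.0
0.12 [-1.3 -0.1] [ 22.4  -4.  -57.9  68.8  -9.1 -93.9] 0.0003
0.1 [-3.   0.7] [ 22.3  -1.1 -56.8  67.9  -9.1 -93.2] 0.0008
0.09 [-3.9  1.1] [ 22.2   0.4 -56.2  67.4  -9.1 -92.8] 0.0004
0.063 [-6.1  2.2] [ 22.1   4.2 -54.6  66.   -9.1 -91.6] 0.0008
0.063 [-6.2  2.2] [ 22.1   4.3 -54.6  66.   -9.1 -91.6] 0.0
0.063 [-6.2  2.2] [ 22.1   4.3 -54.6  66.   -9.1 -91.6] 0.0
```

Run:
```python
from h import *; from leg import *
q=r.sense()['joint_positions']
q=leg(q,M+.32*lz,per=.035);q=leg(q,M+.2*lz,per=.025);q=leg(q,M+.16*lz,per=.013);info(q)
```

```text
15 [0.0174, 0.066, -0.001, 0.0] [0.3808 0.0799 0.4211] [-146.5    7.   -93.3] [ 52.8 -26.  -37.6  28.7 -56.5 -69.7]
6 [0.0018, 0.0064, 0.0449, 0.0] [0.4395 0.0863 0.2984] [-146.5    7.   -93.3] [ 39.3 -14.2 -50.8  38.  -28.9 -74.4]
4 [0.0001, -0.0003, 0.02, 0.0] [0.4623 0.0888 0.2656] [-146.5    7.   -93.3] [ 33.3  -9.2 -54.2  47.  -19.7 -80. ]
tilt,az [34.12  7.19] key x cw-of-across -168.2 in lock [-0.    0.    0.16]
```

>>> send_rows([
  [[0.0145,0.055,-0.001,0,0],[0.0145,0.055,-0.001,0,0],[0.0145,0.055,-0.001,0,0],[0.0145,0.055,-0.001,0,0],[0.0145,0.055,-0.001,0,0],[0.0145,0.055,-0.001,0,0],[0.0145,0.055,-0.001,0,0],[0.0145,0.055,-0.001,0,0],[0.0145,0.055,-0.001,0,0],[0.0145,0.055,-0.001,0,0],[0.0145,0.055,-0.001,0,0],[0.0145,0.055,-0.001,0,0],[0.0145,0.055,-0.001,0,0],[0.0145,0.055,-0.001,0,0],[0.0145,0.055,-0.001,0,0],[0.0145,0.055,-0.001,0,0],[0.0145,0.055,-0.001,0,0],[0.0145,0.055,-0.001,0,0]],
])

```text
t: 17.18
ee_pos: [0.3823, 0.0791, 0.406]
eef_rot: [-145.3, 7.0, -93.1]
wrist_force: [-0.2, 0.6, -1.5]
gripper_width: 0.0114
gripper_force: 59.4
```

>>> send_rows([
  [[0.002,0.006,0.045,0,0],[0.002,0.006,0.045,0,0],[0.002,0.006,0.045,0,0],[0.002,0.006,0.045,0,0],[0.002,0.006,0.045,0,0],[0,0,0.02,0,0],[0,0,0.02,0,0],[0,0,0,0,0],[0,0,0,0,0]],
])

```text
t: 17.93
ee_pos: [0.4468, 0.0856, 0.2895]
eef_rot: [-145.4, 6.9, -93.2]
wrist_force: [0.6, 0.2, -0.9]
gripper_width: 0.0112
gripper_force: 59.5
```

Run:
```python
from h import *; from leg import *
s=r.sense();q=s['joint_positions'];print(s['t'],*show(q));info(q)
a=shot("side","s4");b=shot("top","t4");w=shot("wrist","w4")
p,E=fk(q,P); tip=p+E.apply([0,0,.1034])
print([proj(c,tip).round(1) for c in(a,b,w)],[proj(c,M).round(1) for c in(a,b,w)])
f=lambda im,u,h:cv2.resize(im[max(0,int(u[1])-h):int(u[1])+h,max(0,int(u[0])-h):int(u[0])+h],(400,400),interpolation=cv2.INTER_CUBIC)
g=np.hstack([f(a[0],proj(a,tip),40),f(b[0],proj(b,tip),40)]); cv2.imwrite("pics/v4.png",g[:,:,::-1])
```

```text
17.9333 [0.4468 0.0856 0.2895] [-145.4    6.9  -93.2] [ 36.7 -13.  -53.1  43.4 -24.8 -78.1]
tilt,az [35.21  6.71] key x cw-of-across -168.3 in lock [ 0.0008 -0.0015  0.1886]
[array([305.8, 189.6]), array([290.3, 228.2]), array([319.1, 240.7])] [array([326.4, 214.5]), array([293.5, 212.9]), array([320.4, 215.6])]
```

View pics/v4.png

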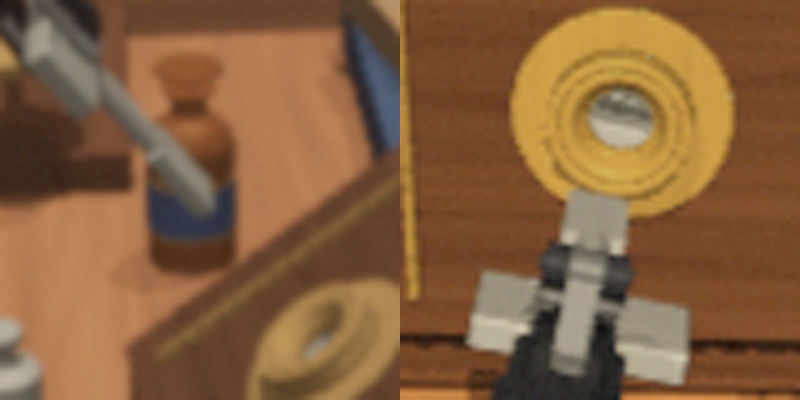

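Side and top crops: the key tip sits within about 1 px of the predicted tool-axis tip (203,203 and 599,194 in the crops), so the key is straight in the grip. The lock hole is at (621,117), with a dark slot falling to the right. I'll measure the slot angle numerically.

Run:
```python
from h import *; from leg import *
for n in("top0","t4"):
    c=load(n); cen=proj(c,C0+.002*lz); im=cv2.resize(cv2.cvtColor(c[0],cv2.COLOR_BGR2HSV)[200:222,283:306],None,fx=8,fy=8,interpolation=cv2.INTER_LINEAR)
    g=im[...,2].astype(int); s=im[...,1]
    steel=s<75; steel=cv2.morphologyEx(steel.astype(np.uint8),cv2.MORPH_CLOSE,np.ones((25,25)))>0
    hull=max(cv2.findContours(steel.astype(np.uint8),0,1)[0],key=cv2.contourArea); x,y,w,h=cv2.boundingRect(hull); print(n,(x/8+283,y/8+200,w/8,h/8),cen)
    for th in(110,125,140):
        m=steel&(g<th); yy,xx=np.nonzero(m)
        if len(xx)<30: continue
        C=np.cov(np.c_[xx,yy].T); e,v=np.linalg.eigh(C); d=v[:,1]; print(th,len(xx),np.degrees(np.arctan(d[1]/d[0])).round(1),(xx.mean()/8+283).round(1),(yy.mean()/8+200).round(1),np.sqrt(e).round(1))
# coarse grayscale dump
c=load("top0"); print(cv2.cvtColor(c[0],cv2.COLOR_BGR2GRAY)[203:219,285:304])
```

```text
top0 (288.25, 206.25, 11.75, 11.0) [294.16876316 210.20238203]
110 950 16.1 294.2 209.7 [ 3.9 23.2]
125 1681 15.1 294.5 209.7 [ 7.1 23.4]
140 2785 10.9 294.6 209.7 [11.  23.1]
t4 (288.25, 206.25, 11.75, 11.0) [294.16876316 210.20238203]
110 740 16.0 294.1 209.7 [ 3.4 22.6]
125 1508 15.1 294.5 209.7 [ 6.2 23.3]
140 2502 10.3 294.6 209.7 [10.3 23.2]
[[153 145 136 149 161 162 160 154 149 151 158 161 158 145 137 142 156 157
  139]
 [141 139 157 159 144 134 127 119 108 111 124 131 139 153 154 145 145 154
  157]
 [156 157 147 135 106  84  82  82  82  82  81  77  94 121 142 154 153 150
  155]
 [157 144 122  92  86 100 111 123 130 116 108 100  93  87 107 136 152 154
  149]
 [146 125  98  89 108 107 102 136 156 136 118 125 119 114  95 103 137 156
  151]
 [131 105 100 116 103  85  94 103 100 113 136 149 134 117 116  98 114 144
  157]
 [120 101  99 122 113  93  96  91  86  95 103 110 119 120 121 117 101 125
  150]
 [115 113 114 124 130 126 128 109  94  93  95  96  96  95 106 119 111 115
  144]
 [115 123 134 143 143 138 132 130 126 127 128 127 111  95  90 111 114 107
  137]
 [120 130 130 158 174 170 161 149 146 140 135 130 131 131 121 125 125 114
  134]
 [126 135 128 148 175 183 187 189 186 178 167 161 156 141 143 143 126 115
  134]
 [132 136 136 130 161 179 181 182 181 183 187 190 186 173 156 150 132 122
  141]
 [140 134 132 127 143 166 178 180 182 181 181 182 182 182 161 147 134 127
  144]
 [147 144 147 152 139 138 164 172 176 179 175 176 174 154 146 152 138 133
  149]
 [155 149 149 150 158 156 149 144 155 165 155 151 138 145 153 146 137 146
  152]
 [159 157 152 153 157 161 167 160 154 155 153 159 149 148 150 144 145 152
  155]]
```

```bash
cat >> leg.py <<'E'
def ab(q,th=195):
    z=E_t(th,0,0).inv().apply(fk(q,P)[1].apply([0,0,1])); return np.degrees([-np.arcsin(z[1]),np.arcsin(z[0])]).round(1)
def stat(q):
    p,E=fk(q,P); t=p+E.apply([0,0,.1034])
    print("tip in lock",np.array([(t-M)@lx,(t-M)@ly,(t-M)@lz]).round(4),"ab",ab(q)); info(q)
E
python3 - <<'E'
from h import *; from leg import *
q=r.sense()['joint_positions']; stat(q)
q=leg(q,M+.125*lz,turn=3,per=.0105);stat(q)
q=leg(q,M+.095*lz,per=.008);stat(q)
E
```

```text
tip in lock [0.0027 0.0002 0.0862] ab [ 0.2 -0.5]
tilt,az [35.37  6.94] key x cw-of-across -168.3 in lock [ 0.002  -0.0005  0.1896]
7 [0.0001, 0.0007, 0.0185, 0.0048] [0.4815 0.0917 0.2422] [-146.     8.6  -95.8] [ 22.   -5.3 -58.3  71.1  -9.1 -98.6]
tip in lock [0.0024 0.0015 0.0263] ab [-0.1 -0.3]
tilt,az [34.96  6.76] key x cw-of-across -165.3 in lock [0.0024 0.0009 0.1297]
5 [0.0007, 0.0008, 0.0139, 0.0] [0.4969 0.095  0.2308] [-147.3    8.   -96.2] [ 21.8  -2.4 -56.8  70.5  -9.1 -98.1]
tip in lock [0.0061 0.0023 0.008 ] ab [-1.4  0.5]
tilt,az [33.53  6.06] key x cw-of-across -165.3 in lock [0.0088 0.0024 0.1113]
```

>>> send_rows([
  [[0.0005,0.001,0.0185,0.005,0],[0.0005,0.001,0.0185,0.005,0],[0.0005,0.001,0.0185,0.005,0],[0.0005,0.001,0.0185,0.005,0],[0.0005,0.001,0.0185,0.005,0],[0.0005,0.001,0.0185,0.005,0],[0.0005,0.001,0.0185,0.005,0],[0,0,0,0,0]],
])

```text
t: 18.75
ee_pos: [0.481, 0.0901, 0.2412]
eef_rot: [-146.1, 8.7, -96.0]
wrist_force: [0.1, 1.0, -2.0]
gripper_width: 0.0113
gripper_force: 59.6
```

Run:
```python
from h import *; from leg import *
s=r.sense();q=s['joint_positions']; print(s['t'],s['wrist_force'],q.round(1));stat(q)
for k in range(6):
    p,E=fk(q,P); t=p+E.apply([0,0,.1034]); L=np.array([(t-M)@lx,(t-M)@ly,(t-M)@lz])
    v=-.6*L[0]*lx-.6*L[1]*ly-.012*lz; row=list((E.inv().apply(v)/.5).round(4))+[0]; q=step(q,row,.6); print(row); 
    if k%2: stat(q)
```

```text
18.75 [ 0.09289635  0.96462238 -2.01659117] [ 21.9  -5.3 -58.3  70.6  -9.2 -98.3]
tip in lock [ 0.001  -0.0003  0.0258] ab [-0.2 -0.2]
tilt,az [34.82  6.64] key x cw-of-across -165.1 in lock [ 0.0014 -0.0007  0.1292]
[np.float64(0.0001), np.float64(0.0012), np.float64(0.024), 0]
[np.float64(0.0014), np.float64(0.0025), np.float64(0.024), 0]
tip in lock [0.0033 0.0009 0.0132] ab [-1.1  0.3]
tilt,az [33.83  6.17] key x cw-of-across -165.1 in lock [0.0055 0.0009 0.1166]
[np.float64(0.0019), np.float64(0.0031), np.float64(0.0241), 0]
[np.float64(0.0021), np.float64(0.0034), np.float64(0.0241), 0]
tip in lock [0.0041 0.0011 0.0007] ab [-2.   0.9]
tilt,az [32.8   5.64] key x cw-of-across -165.1 in lock [0.008  0.0017 0.104 ]
[np.float64(0.0022), np.float64(0.0035), np.float64(0.0242), 0]
[np.float64(0.0022), np.float64(0.0035), np.float64(0.0242), 0]
tip in lock [ 0.0044  0.0012 -0.0121] ab [-3.   1.4]
tilt,az [31.76  5.06] key x cw-of-across -165.1 in lock [0.0102 0.0022 0.0912]
```

>>> send_rows([
  [[0.001,0.004,0.02,0,0],[0.002,0.006,0.02,0,0],[0.002,0.006,0.02,0,0],[0,0,0,0,0]],
])

```text
t: 19.08
ee_pos: [0.4883, 0.0943, 0.229]
eef_rot: [-147.5, 8.0, -96.3]
wrist_force: [-0.1, -0.2, -2.7]
gripper_width: 0.011
gripper_force: 59.6
```

```bash
cat > nxt.py <<'E'
from h import *; from leg import *
import sys
s=r.sense();q=s['joint_positions']; print(s['t'],s['wrist_force'].round(1),s['moment'].round(2),q.round(1),s['gripper_width'].round(4));stat(q)
dz=float(sys.argv[1])
for k in range(int(sys.argv[2])):
    best=None
    p,E=fk(q,P)
    # find row whose simulated result puts the tip on axis and dz deeper
    t=p+E.apply([0,0,.1034]); L0=(t-M)@lz; v=-dz*lz
    for it in range(6):
        q1=step(q,list(E.inv().apply(v)/.5)+[0],.6); p1,E1=fk(q1,P); t1=p1+E1.apply([0,0,.1034])
        err=M+(L0-dz)*lz-t1; v=v+np.clip(err,-.01,.01)
    row=(E.inv().apply(v)/.5).round(4).tolist(); q=step(q,row+[0],.6); print(row)
stat(q)
E
python3 nxt.py .008 4
```

```text
Traceback (most recent call last):
  File "nxt.py", line 3, in <module>
    s=r.sense();q=s['joint_positions']; print(s['t'],s['wrist_force'].round(1),s['moment'].round(2),q.round(1),s['gripper_width'].round(4));stat(q)
                                                                                                               ^^^^^^^^^^^^^^^^^^^^^^^^
AttributeError: 'float' object has no attribute 'round'
```

```bash
sed -i "s/s\['gripper_width'\].round(4)/round(s['gripper_width'],4)/" nxt.py; python3 nxt.py .008 4
```

```text
19.0833 [-0.1 -0.2 -2.7] [-0.09  1.45  0.01] [ 22.   -3.2 -57.8  71.1  -9.2 -98.9] 0.011
tip in lock [-0.0023  0.0025  0.0115] ab [-1.5  0.5]
tilt,az [33.4   6.04] key x cw-of-across -165.2 in lock [0.0006 0.0027 0.1148]
[0.0064, -0.0013, 0.0293]
[0.003, 0.0049, 0.0308]
[0.0029, 0.0047, 0.0303]
[0.0026, 0.0045, 0.0298]
tip in lock [ 0.      0.     -0.0202] ab [-3.8  1.8]
tilt,az [30.85  4.64] key x cw-of-across -165.3 in lock [0.0075 0.0015 0.0829]
```

>>> send_rows([
  [[0.006,-0.001,0.025,0,0],[0.003,0.004,0.025,0,0],[0,0,0,0,0]],
])

```text
t: 19.33
ee_pos: [0.4993, 0.0928, 0.2201]
eef_rot: [-148.5, 7.5, -96.7]
wrist_force: [-0.8, 0.0, -3.0]
gripper_width: 0.0111
gripper_force: 59.5
```

```bash
python3 nxt.py .006 4
```

```text
19.3333 [-0.8  0.  -3. ] [-0.15  1.4  -0.  ] [ 21.7  -1.1 -56.7  69.8  -9.2 -97.6] 0.0111
tip in lock [-0.0004 -0.0008 -0.0019] ab [-2.5  1.1]
tilt,az [32.31  5.39] key x cw-of-across -165.2 in lock [ 0.0044 -0.      0.1014]
[0.0001, 0.0027, 0.0219]
[0.0021, 0.0035, 0.0226]
[0.002, 0.0032, 0.0223]
[0.0018, 0.0032, 0.022]
tip in lock [ 0.      0.     -0.0257] ab [-4.2  2.1]
tilt,az [30.43  4.29] key x cw-of-across -165.2 in lock [0.0083 0.0018 0.0774]
```

>>> send_rows([
  [[0,0.003,0.022,0,0],[0.002,0.0035,0.022,0,0],[0,0,0,0,0]],
])

```text
t: 19.58
ee_pos: [0.5071, 0.0949, 0.2115]
eef_rot: [-149.4, 7.1, -96.9]
wrist_force: [0.6, 0.2, -1.9]
gripper_width: 0.011
gripper_force: 59.5
```

```bash
python3 nxt.py .004 4
```

```text
19.5833 [ 0.6  0.2 -1.9] [-0.1   1.37 -0.02] [ 21.6   0.6 -55.9  69.8  -9.2 -97.7] 0.011
tip in lock [-0.0005 -0.0001 -0.0134] ab [-3.3  1.6]
tilt,az [31.37  4.83] key x cw-of-across -165.2 in lock [0.006  0.0012 0.0898]
[0.0007, 0.0008, 0.014]
[0.0013, 0.0021, 0.0148]
[0.0012, 0.0021, 0.0147]
[0.0012, 0.002, 0.0146]
tip in lock [ 0.     -0.     -0.0293] ab [-4.4  2.3]
tilt,az [30.16  4.08] key x cw-of-across -165.2 in lock [0.0088 0.0019 0.0737]
```

No contact yet. I'll go on slowly past the barrel face.

>>> send_rows([
  [[0.001,0.001,0.014,0,0],[0.001,0.002,0.014,0,0],[0,0,0,0,0]],
])

```text
t: 19.83
ee_pos: [0.5122, 0.0955, 0.2062]
eef_rot: [-149.9, 6.8, -97.1]
wrist_force: [-0.2, 0.6, -2.3]
gripper_width: 0.0111
gripper_force: 59.4
```

```bash
python3 nxt.py .004 4
```

```text
19.8333 [-0.2  0.6 -2.3] [-0.14  1.44 -0.02] [ 21.5   1.7 -55.4  69.6  -9.2 -97.5] 0.0111
tip in lock [-0.0005 -0.0003 -0.0206] ab [-3.8  1.9]
tilt,az [30.79  4.47] key x cw-of-across -165.2 in lock [0.0072 0.0013 0.0825]
[0.0003, 0.0009, 0.0137]
[0.0012, 0.0021, 0.0146]
[0.0011, 0.0019, 0.0144]
[0.0011, 0.002, 0.0143]
tip in lock [-0.      0.     -0.0364] ab [-4.9  2.6]
tilt,az [29.62  3.71] key x cw-of-across -165.2 in lock [0.0097 0.0022 0.0665]
```

>>> send_rows([
  [[0,0.001,0.014,0,0],[0.001,0.0025,0.014,0,0],[0,0,0,0,0]],
])

```text
t: 20.08
ee_pos: [0.5172, 0.0967, 0.2002]
eef_rot: [-150.5, 6.5, -97.3]
wrist_force: [-0.5, -1.3, -3.6]
gripper_width: 0.0111
gripper_force: 59.3
```

```bash
python3 nxt.py .004 3
```

```text
20.0833 [-0.5 -1.3 -3.6] [-0.33  1.77 -0.12] [ 21.4   2.8 -54.9  69.6  -9.2 -97.5] 0.0111
tip in lock [-0.0008 -0.     -0.0284] ab [-4.4  2.3]
tilt,az [30.17  4.02] key x cw-of-across -165.2 in lock [0.0079 0.002  0.0746]
[0.0003, -0.0002, 0.0129]
[0.0011, 0.0019, 0.0143]
[0.0011, 0.0019, 0.0142]
tip in lock [-0.      0.     -0.0403] ab [-5.1  2.8]
tilt,az [29.34  3.46] key x cw-of-across -165.3 in lock [0.0102 0.0024 0.0625]
```

>>> send_rows([
  [[0,0.001,0.012,0,0],[0.001,0.0022,0.012,0,0],[0,0,0,0,0]],
])

```text
t: 20.33
ee_pos: [0.5215, 0.0977, 0.1951]
eef_rot: [-151.0, 6.3, -97.5]
wrist_force: [-1.2, -1.1, -5.0]
gripper_width: 0.0112
gripper_force: 59.1
```

```bash
python3 nxt.py .004 2
```

```text
20.3333 [-1.2 -1.1 -5. ] [-0.54  2.4  -0.29] [ 21.4   3.8 -54.5  69.5  -9.2 -97.5] 0.0112
tip in lock [-0.0011  0.0002 -0.035 ] ab [-4.9  2.6]
tilt,az [29.65  3.65] key x cw-of-across -165.2 in lock [0.0085 0.0024 0.0679]
[0.0004, -0.0012, 0.0122]
[0.001, 0.0018, 0.0141]
tip in lock [ 0.    -0.    -0.043] ab [-5.3  2.9]
tilt,az [29.15  3.3 ] key x cw-of-across -165.3 in lock [0.0106 0.0025 0.0599]
```

>>> send_rows([
  [[0.0005,0.001,0.011,0,0],[0.001,0.002,0.011,0,0],[0,0,0,0,0]],
])

```text
t: 20.58
ee_pos: [0.5255, 0.0983, 0.1918]
eef_rot: [-151.2, 6.1, -97.6]
wrist_force: [-9.6, -3.0, 4.3]
gripper_width: 0.0109
gripper_force: 61.6
```

```bash
python3 nxt.py .003 2
```

```text
20.5833 [-9.6 -3.   4.3] [-0.72  3.34 -0.35] [ 21.3   4.5 -54.1  69.5  -9.3 -97.5] 0.0109
tip in lock [-0.0003  0.0001 -0.0399] ab [-5.1  2.8]
tilt,az [29.34  3.34] key x cw-of-across -165.2 in lock [0.01   0.0026 0.063 ]
[0.0006, 0.0003, 0.0095]
[0.0007, 0.0014, 0.0105]
tip in lock [-0.      0.     -0.0459] ab [-5.5  3. ]
tilt,az [28.95  3.06] key x cw-of-across -165.3 in lock [0.0109 0.0028 0.0569]
```

>>> send_rows([
  [[0.0003,0.0005,0,0.05,0],[0.0003,0.0005,0,0.05,0],[0.0004,0.0005,0,0.05,0],[0.0005,0.0005,0,0.05,0],[0.0005,0.0005,0,0.05,0],[0,0,0,0,0]],
], newtons=35)

```text
t: 21.08
ee_pos: [0.5246, 0.0982, 0.1917]
eef_rot: [-155.3, 16.4, -118.1]
wrist_force: [-4.4, -2.3, 0.9]
gripper_width: 0.0109
gripper_force: 60.7
```

```bash
python3 nxt.py .001 0
```

```text
21.0833 [-4.4 -2.3  0.9] [-0.72  2.51 -0.2 ] [  21.3    4.4  -54.2   69.5   -9.2 -120.1] 0.0109
tip in lock [-0.0011  0.0001 -0.0395] ab [-5.2  2.8]
tilt,az [29.32  3.39] key x cw-of-across -142.6 in lock [0.0092 0.0026 0.0633]
tip in lock [-0.0011  0.0001 -0.0395] ab [-5.2  2.8]
tilt,az [29.32  3.39] key x cw-of-across -142.6 in lock [0.0092 0.0026 0.0633]
```

>>> send_rows([
  [[0.0007,0.0008,0,0.056,0.01],[0.0008,0.0008,0,0.056,0.01],[0.0009,0.0007,0,0.056,0.01],[0.001,0.0006,0,0.056,0.01],[0.001,0.0006,0,0.056,0.01],[0,0,0,0,0.01]],
], newtons=35)

```text
t: 21.58
ee_pos: [0.5234, 0.0983, 0.1915]
eef_rot: [-164.4, 25.2, -143.4]
wrist_force: [3.0, -2.5, -4.7]
gripper_width: 0.0112
gripper_force: 59.5
```

```bash
python3 nxt.py .001 0
```

```text
21.5833 [ 3.  -2.5 -4.7] [-0.74  0.83 -0.29] [  21.3    4.3  -54.4   69.7   -9.2 -145.5] 0.0112
tip in lock [-0.0022  0.0003 -0.039 ] ab [-5.2  2.8]
tilt,az [29.3   3.39] key x cw-of-across -117.4 in lock [0.0081 0.0028 0.0639]
tip in lock [-0.0022  0.0003 -0.039 ] ab [-5.2  2.8]
tilt,az [29.3   3.39] key x cw-of-across -117.4 in lock [0.0081 0.0028 0.0639]
```

>>> send_rows([
  [[0.0008,0.0004,0,0.056,0.01],[0.0008,0.0003,0,0.056,0.01],[0.0008,0.0002,0,0.056,0.01],[0.0008,0,0.001,0.056,0.01],[0.0008,0,0.001,0.056,0.01],[0.0005,0,0.001,0.05,0.01],[0,0,0,0,0.01]],
])

```text
t: 22.17
ee_pos: [0.5228, 0.0986, 0.1915]
eef_rot: [-179.9, 29.3, -176.4]
wrist_force: [3.5, -2.2, -3.3]
gripper_width: 0.0112
gripper_force: 59.7
```

```bash
python3 nxt.py .001 0
python3 - <<'E'
from h import *; from leg import *
a=shot("side","s5")[0];b=shot("top","t5")[0]
f=lambda im,u,v,h:cv2.resize(im[v-h:v+h,u-h:u+h],(400,400),interpolation=cv2.INTER_CUBIC)
cv2.imwrite("pics/v5.png",np.hstack([f(a,320,200,50),f(b,294,215,45)])[:,:,::-1])
E
```

```text
22.1667 [ 3.5 -2.2 -3.3] [-0.56  0.08 -0.23] [  21.3    4.3  -54.4   69.9   -9.2 -175.2] 0.0112
tip in lock [-0.0027  0.0008 -0.0387] ab [-5.2  2.8]
tilt,az [29.3   3.44] key x cw-of-across -87.7 in lock [0.0076 0.0033 0.0642]
tip in lock [-0.0027  0.0008 -0.0387] ab [-5.2  2.8]
tilt,az [29.3   3.44] key x cw-of-across -87.7 in lock [0.0076 0.0033 0.0642]
```

View pics/v5.png

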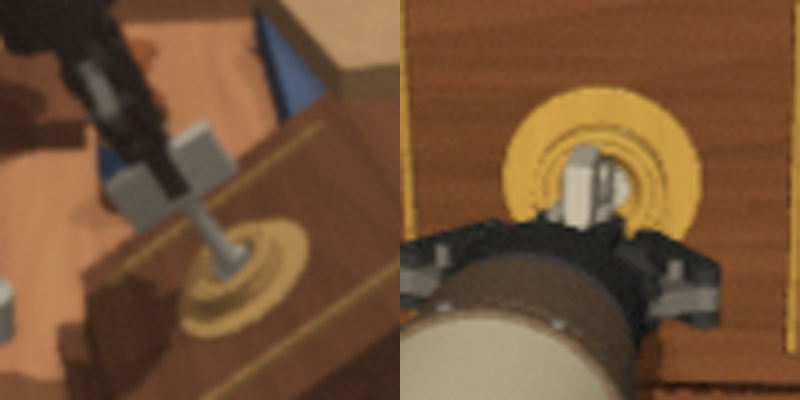

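The key is in the lock with its bow lying up and down the slope: side view with the bow at (170,180) and the shank entering the lock, top view with the bow at (582,185). I'll press it home and to the stop, then release.

>>> send_rows([
  [[0.001,-0.001,0.003,0.012,0.01],[0.001,-0.001,0.003,0.01,0.01],[0.001,0,0.003,0,0.01],[0,0,0,0,0.01],[0,0,0,0,0.01]],
])

```text
t: 22.68
ee_pos: [0.5231, 0.0985, 0.1908]
eef_rot: [179.0, 29.2, -178.7]
wrist_force: [-4.2, -1.8, 9.1]
gripper_width: 0.0112
gripper_force: 62.0
```

```bash
python3 nxt.py .001 0
```

```text
22.6833 [-4.2 -1.8  9.1] [-0.4   0.59 -0.1 ] [  21.3    4.4  -54.4   69.7   -9.2 -177. ] 0.0112
tip in lock [-0.003   0.0007 -0.0394] ab [-5.3  2.8]
tilt,az [29.22  3.47] key x cw-of-across -85.7 in lock [0.0075 0.0031 0.0634]
tip in lock [-0.003   0.0007 -0.0394] ab [-5.3  2.8]
tilt,az [29.22  3.47] key x cw-of-across -85.7 in lock [0.0075 0.0031 0.0634]
```

>>> send_rows([
  [[0,0,0,-0.02,0.01],[0,0,0,-0.018,0.01],[0,0,0,0,0.01],[0,0,0,0,0.45],[0,0,0,0,0.45],[0,0,0,0,0.45],[0,0,0,0,0.45],[0,0,0,0,0.45],[0,0,-0.01,0,0.45],[0,0,-0.03,0,0.45],[0,0,-0.04,0,0.45],[0,0,-0.04,0,0.45],[0,0,-0.06,0,0.45],[0,0,-0.06,0,0.45],[0,0,0,0,0.45]],
])

```text
t: 23.93
ee_pos: [0.4653, 0.0963, 0.2983]
eef_rot: [-179.4, 29.5, -174.9]
wrist_force: [1.0, 0.6, -0.4]
gripper_width: 0.0384
gripper_force: 0.0
```

```bash
python3 nxt.py .001 0
python3 - <<'E'
from h import *; from leg import *
a=shot("side","s6");b=shot("top","t6");w=shot("wrist","w6")
B=M+.082*lz # bow top if home
for c in(a,b,w): print([proj(c,B+o*lx).round(1).tolist() for o in(.035,0,-.035)])
f=lambda im,u,v,h:cv2.resize(im[v-h:v+h,u-h:u+h],(400,400),interpolation=cv2.INTER_CUBIC)
cv2.imwrite("pics/v6.png",np.vstack([np.hstack([f(a[0],320,200,40),f(b[0],294,215,40)])])[:,:,::-1])
E
```

```text
23.9333 [ 1.   0.6 -0.4] [-0.01  0.91  0.03] [  39.3   -8.9  -43.1   29.9  -34.8 -145.9] 0.0384
tip in lock [0.0118 0.0052 0.0817] ab [-5.1  2.5]
tilt,az [29.48  3.97] key x cw-of-across -89.1 in lock [0.0218 0.0072 0.1846]
tip in lock [0.0118 0.0052 0.0817] ab [-5.1  2.5]
tilt,az [29.48  3.97] key x cw-of-across -89.1 in lock [0.0218 0.0072 0.1846]
[[318.5, 181.6], [306.1, 190.7], [293.9, 199.7]]
[[289.6, 210.4], [289.9, 228.1], [290.2, 245.2]]
[[309.4, 284.4], [308.5, 231.3], [307.6, 175.8]]
```

View pics/v6.png

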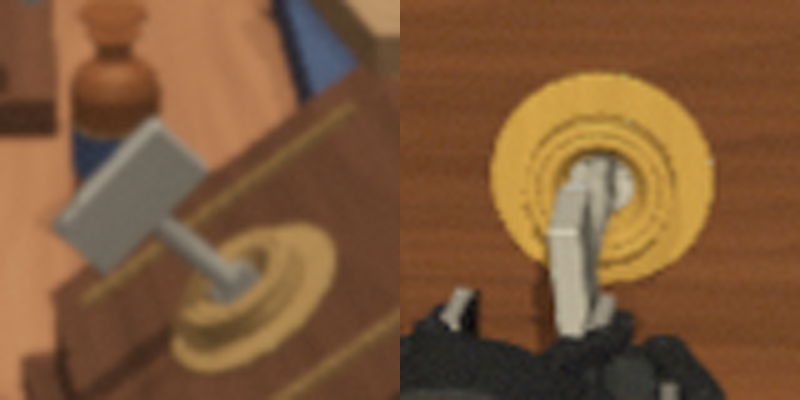

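The bow lies along the slope, but in the side view it looks tilted (top edge from (155,120) to (57,222) against a predicted (192,108) to (69,198)). I'll triangulate it.

Run:
```python
from h import *; from leg import *
S,T=load("s6"),load("t6")
L=lambda X:np.array([(X-M)@lx,(X-M)@ly,(X-M)@lz]).round(4)
s=lambda u,v:(u/5+280,v/5+160); t=lambda u,v:((u-400)/5+254,v/5+175)
for n,a,b in(("up full",s(155,120),t(570,187)),("up crease",s(155,120),t(565,232)),("down",s(57,222),t(571,335))):
    X,e=tri(S,a,T,b); print(n,L(X),e.round(4))
# where would aligned key's shank/bow points fall in side crop
for z in(0,.046,.082): 
  print(z,[((proj(S,M+z*lz+o*lx)-[280,160])*5).round(0).tolist() for o in(-.035,0,.035)],[((proj(T,M+z*lz+o*lx)-[254,175])*5+[400,0]).round(0).tolist() for o in(-.035,0,.035)])
```

```text
up full [0.0244 0.0033 0.084 ] 0.0139
up crease [0.0165 0.0046 0.0865] 0.0027
down [-0.0412  0.0053  0.0706] 0.0141
0 [[173.0, 315.0], [232.0, 273.0], [292.0, 230.0]] [[599.0, 269.0], [598.0, 189.0], [596.0, 107.0]]
0.046 [[116.0, 251.0], [176.0, 207.0], [237.0, 162.0]] [[589.0, 313.0], [588.0, 230.0], [586.0, 145.0]]
0.082 [[69.0, 199.0], [131.0, 153.0], [192.0, 108.0]] [[581.0, 351.0], [580.0, 266.0], [578.0, 177.0]]
```

Run:
```python
from h import *; from leg import *
q=r.sense()['joint_positions']
T=lambda x,y,z:M+x*lx+y*ly+z*lz
q=leg(q,T(-.012,.003,.125),n=8);info(q)
q=leg(q,T(-.012,.003,.100),n=5);info(q)
q=leg(q,T(-.012,.003,.088),n=6);info(q)
```

```text
8 [0.0058, -0.0003, 0.0145, 0.0] [0.4724 0.0929 0.23  ] [-179.    28.9 -174.8] [  34.3   -3.8  -52.1   42.6  -21.7 -156.6]
tilt,az [28.94  3.22] key x cw-of-across -89.1 in lock [-0.0119  0.003   0.1249]
5 [-0.001, 0.0003, 0.0099, 0.0] [0.4864 0.0945 0.2096] [-179.1   28.9 -174.8] [  30.    -0.7  -54.3   51.8  -16.1 -162.8]
tilt,az [28.94  3.22] key x cw-of-across -89.1 in lock [-0.012   0.0031  0.1   ]
6 [-0.0004, 0.0001, 0.004, 0.0] [0.4933 0.0952 0.1996] [-179.1   28.9 -174.8] [  26.9    0.8  -55.5   59.   -13.1 -167.6]
tilt,az [28.94  3.22] key x cw-of-across -89.1 in lock [-0.0121  0.003   0.0879]
```

>>> send_rows([
  [[0.006,0,0,0,0],[0.006,0,0,0,0],[0.006,0,0,0,0],[0.006,0,0,0,0],[0.006,0,0,0,0],[0.006,0,0.02,0,0],[0.006,0,0.02,0,0],[0.004,0,0.02,0,0],[0,0,0.02,0,0],[0,0,0.02,0,0],[0,0,0.015,0,0],[-0.001,0,0.01,0,0],[0,0,0,0,0]],
], newtons=20)

```text
t: 25.17
ee_pos: [0.475, 0.0935, 0.2251]
eef_rot: [-178.9, 28.8, -174.8]
wrist_force: [-0.8, -0.2, 0.1]
gripper_width: 0.0003
gripper_force: 0.0
```

```bash
python3 nxt.py .001 0
```

```text
25.1667 [-0.8 -0.2  0.1] [-0.07  1.   -0.03] [  33.7   -3.1  -52.5   44.   -20.8 -157.6] 0.0003
tip in lock [-0.0237  0.0005  0.0165] ab [-5.6  3.1]
tilt,az [28.8   2.95] key x cw-of-across -89.1 in lock [-0.0124  0.0033  0.1193]
tip in lock [-0.0237  0.0005  0.0165] ab [-5.6  3.1]
tilt,az [28.8   2.95] key x cw-of-across -89.1 in lock [-0.0124  0.0033  0.1193]
```

>>> send_rows([
  [[-0.001,0,0.01,0,0],[-0.001,0,0.01,0,0],[-0.001,0,0.01,0,0],[-0.001,0,0.008,0,0],[0,0,0.004,0,0],[0,0,0.004,0,0],[0,0,0,0,0]],
])

```text
t: 25.75
ee_pos: [0.4882, 0.0948, 0.2073]
eef_rot: [-179.0, 28.9, -174.8]
wrist_force: [-0.7, -0.5, -0.1]
gripper_width: 0.0
gripper_force: 0.0
```

```bash
python3 nxt.py .001 0
```

```text
25.75 [-0.7 -0.5 -0.1] [-0.1   0.93 -0.03] [  29.4   -0.3  -54.5   53.2  -15.5 -163.8] 0.0
tip in lock [-0.0228  0.0005 -0.0057] ab [-5.5  3. ]
tilt,az [28.93  3.12] key x cw-of-across -89.1 in lock [-0.0118  0.0032  0.0971]
tip in lock [-0.0228  0.0005 -0.0057] ab [-5.5  3. ]
tilt,az [28.93  3.12] key x cw-of-across -89.1 in lock [-0.0118  0.0032  0.0971]
```

>>> send_rows([
  [[0,0,0.003,0,0],[0,0,0.003,0,0],[0,0,0.003,0,0],[0,0,0,0,0]],
])

```text
t: 26.08
ee_pos: [0.4914, 0.0957, 0.2061]
eef_rot: [-179.1, 29.2, -174.8]
wrist_force: [-8.8, 0.1, 12.6]
gripper_width: 0.0002
gripper_force: 7.4
```

>>> send_rows([
  [[0,0,0.002,0,0],[0,0,0.002,0,0],[0,0,0,0,0]],
])

```text
t: 26.33
ee_pos: [0.4929, 0.0964, 0.2065]
eef_rot: [-179.2, 29.5, -174.8]
wrist_force: [-17.2, -1.5, 22.1]
gripper_width: 0.0005
gripper_force: 13.7
```

```bash
python3 nxt.py .001 0
```

```text
26.3333 [-17.2  -1.5  22.1] [-0.03  2.    0.06] [ 2.770e+01  1.000e-01 -5.510e+01  5.750e+01 -1.380e+01 -1.666e+02] 0.0005
tip in lock [-0.0183  0.0019 -0.0092] ab [-5.   2.7]
tilt,az [29.48  3.56] key x cw-of-across -89.1 in lock [-0.0083  0.0042  0.0937]
tip in lock [-0.0183  0.0019 -0.0092] ab [-5.   2.7]
tilt,az [29.48  3.56] key x cw-of-across -89.1 in lock [-0.0083  0.0042  0.0937]
```

>>> send_rows([
  [[0,0,-0.005,0,0],[0,0,-0.02,0,0],[0,0,-0.03,0,0],[0,0,-0.04,0,0],[0,0,-0.05,0,0],[0,0.03,-0.05,0,0],[0,0.05,-0.05,0,0],[0,0.06,-0.05,0,0],[0,0.06,-0.05,0,0],[0,0.06,-0.05,0,0],[0,0.06,-0.04,0,0],[0,0.06,-0.02,0,0],[0,0.06,0,0,0],[0,0,0,0,0]],
])

```text
t: 27.5
ee_pos: [0.3629, 0.3131, 0.398]
eef_rot: [-179.1, 29.0, -174.6]
wrist_force: [0.6, -0.8, -0.2]
gripper_width: -0.0002
gripper_force: 0.0
```

Run:
```python
from h import *; from leg import *
s=r.sense();print(s['t'],s['ee_pos'],s['wrist_force'])
a=shot("side","s7");b=shot("top","t7")
f=lambda im,u,v,h:cv2.resize(im[v-h:v+h,u-h:u+h],(400,400),interpolation=cv2.INTER_CUBIC)
cv2.imwrite("pics/v7.png",np.hstack([f(a[0],320,200,40),f(b[0],294,215,40)])[:,:,::-1])
```

```text
27.5 [0.36289749 0.31310909 0.39797622] [ 0.62671568 -0.78781339 -0.15175768]
```

View pics/v7.png

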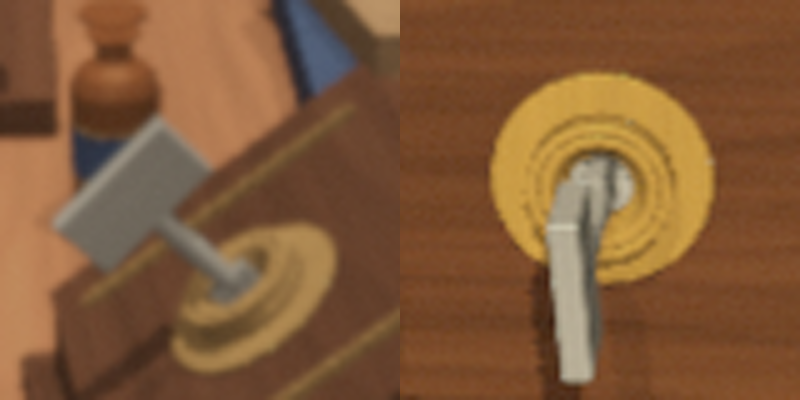

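Run:
```python
from h import *; from leg import *
S,T=load("s7"),load("t7")
L=lambda X:np.array([(X-M)@lx,(X-M)@ly,(X-M)@lz]).round(4)
s=lambda u,v:(u/5+280,v/5+160); t=lambda u,v:((u-400)/5+254,v/5+175)
A,e1=tri(S,s(157,119),T,t(562,230)); B,e2=tri(S,s(57,222),T,t(576,380)); print(L(A),e1,L(B),e2,np.linalg.norm(A-B))
d=L(A)-L(B); print("bow dir: rot cw from lx", np.degrees(np.arctan2(-d[1],d[0])),"lean",np.degrees(np.arctan2(d[2],d[0])))
# steel/dark pattern in the hole (values), and bow top face edges per row
g=cv2.cvtColor(T[0],cv2.COLOR_BGR2HSV)
print(g[203:220,286:304,2])
m=(g[...,1]<75)&(g[...,2]>130)
for v in range(222,252,3):
    xs=np.where(m[v,278:300])[0]+278
    if len(xs): print(v,xs.min(),xs.max(),g[v,xs.min()-1:xs.max()+2,2])
```

```text
[0.0172 0.0057 0.0858] 0.0030431279191199877 [-0.0485  0.0027  0.0755] 0.0030415069939487595 0.0665078413604831
bow dir: rot cw from lx -2.6144295965954436 lean 8.90992018955876
[[188 178 190 203 204 201 198 194 195 202 203 198 184 176 186 197 201 179]
 [180 196 201 184 173 167 157 142 147 164 170 180 196 197 185 186 199 200]
 [202 191 174 141 111 106  98  96 101  92  92 122 159 184 201 197 192 199]
 [185 157 123 112 129 133 126 115 113 102 100 108 113 146 177 196 195 192]
 [162 132 123 144 146 123 141 152 151 122  93 117 140 125 142 179 200 194]
 [141 133 149 173 180 164 162 169 158 122 105 129 144 149 128 152 186 201]
 [134 132 163 180 173 170 168 166 156 117 107 153 177 166 149 136 165 194]
 [151 146 165 180 167 168 174 175 150 105 109 156 180 159 153 146 153 187]
 [160 170 173 176 179 178 180 182 163 117 109 166 190 186 169 149 141 177]
 [161 166 168 167 165 149 164 178 160 115  96 160 188 192 176 161 147 173]
 [167 167 167 169 159 138 155 169 161 125 100 151 185 190 179 162 152 177]
 [167 168 168 168 145 123 153 167 160 130 113 154 184 181 181 175 160 183]
 [167 169 166 165 134 104 152 167 155 126 133 164 181 182 182 176 164 185]
 [167 166 168 165 127  99 151 165 149 119 134 166 170 188 191 179 174 191]
 [168 168 169 156 120  90 145 164 146 109 134 158 189 197 188 180 187 197]
 [166 166 164 142 104  89 147 159 139 125 172 184 189 192 188 187 197 199]
 [175 176 172 137  88  90 139 152 131 154 186 197 197 194 191 199 202 195]]
222 283 289 [140 158 177 181 180 178 180 142  90]
225 284 289 [146 170 183 182 180 182 162 118]
228 284 290 [ 93 157 180 182 180 183 179 140  91]
231 284 290 [ 75 152 181 181 181 182 180 138  89]
234 285 290 [113 168 184 183 183 184 155 106]
237 285 291 [ 80 159 183 183 182 184 177 135  92]
240 285 291 [ 75 146 177 182 183 183 182 141  89]
243 286 291 [118 167 184 183 184 184 147  97]
246 286 291 [ 86 160 184 184 183 186 167 124]
249 286 292 [ 80 150 180 185 183 184 183 147 120]
```

```bash
python3 -c "
from workcell import r
print(r.hand_in())"
```

```text
the job is handed in; nothing more can be done
None
```

I put the rectangular-bow key in the lock, pushed it home and turned it clockwise to the stop, then let go and handed the job in at about 27.5 s. From the last pictures the bow sits about 3° short of straight up the slope and leans roughly 7–9° downslope. I took this as play in the keyway, though I calculated at most about 6° of lean there. Nothing else was seen to move.

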